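Hold the spring probe square on the test spot of a bar on the sloped rest

TASK

Lay the steel bar that carries the ringed test spot on the sloped rest, ring upwards, about centred lengthwise and with its long side up against both stop pins, and let go of it. Then take the spring probe out of its stand, hold it square to the bar's sloping face with the tip inside the ring, and press lightly, until the plunger is about half way in. Finish while still holding it there, the fingers on the probe alone; leave the bored bar, the loupe and the oil bottle alone.

Things in the scene. Friction and masses are not known exactly. Their poses are not given: they have to be found in the camera images.
- test_bar: flat bright steel bar, 40 (its x) x 100 (its y, long) x 14 mm (z), 0.25 to 0.5 kg, lying flat on the desk at the start; origin at the centre of its underside, z up out of the face with the ring. Take it across its 40 mm width at mid-length.
- spot (a point): the test spot: centre of a thin dark ring (16 mm inside, 21 mm outside diameter) with a dot in it, on the bar's upper face, 28 mm from mid-length towards its +y end (in the bar's frame: 0, 28, 14 mm). The bar may lie either way round on the rest.
- bored_bar: bystander: a bar of the same outline and steel but with two 19 mm through holes and no ring; not to be moved
- rest: the sloped rest, fixed to the desk: grey base 80 (x) x 110 (y) x 10 mm, 70 mm wide column; origin under the base's centre; x points away from the low side. Two steel stop pins, 8 mm diameter, stand 9 mm out of the top face on its low side; in the frame of rest_face they are at x = -24, y = -36 and +36 mm, with room for a finger between them
- rest_face: the rest's dark top face for the bar, sloping 25 degrees. Origin on the face's surface at its centre, 75 mm above the desk; x up the slope, y level along it, z out of it. 30 mm deep (x), 106 mm long (y): the bar overhangs 5 mm on both long sides. A bar that touches both pins has its origin at x = 0. It may stick short of the pins: push it down to them
- stand: the probe's stand, fixed to the desk: aluminium, base 62 x 84 mm, an upper plate 60 (x) x 70 (y) mm whose top is 75 mm above the desk, with a 23 mm hole at its centre in which the probe hangs upright; origin under its centre. Lift the probe 65 mm or more straight up to clear it
- probe: hand-held spring probe, 110 mm long, 0.1 to 0.17 kg, tip down in the stand at the start. Origin at the tip's end with the plunger out; z from the tip up the probe. Plunger 0 to 14 mm, steel barrel of 18 mm diameter 14 to 62 mm, black square grip 28 x 28 mm (sides along its x and y) 62 to 106 mm, round end cap to 110 mm. The grip's underside rests on the stand
- plunger (a joint): how far the plunger is pressed into the probe, 0 (out) to 0.008 m (fully in); spring of 700 N/m with 0.7 N at the start of travel: about 3.5 N at half way (0.004)
- probe_tip (a point): the end of the plunger's rounded tip (6 mm diameter); moves with the plunger
- loupe: bystander: white loupe on a saddle foot, 66 x 48 x 39 mm, origin under its centre
- bottle: bystander: white oil bottle, 44 mm diameter, 112 mm tall, origin under its centre
Things that resemble listed ones, but are neither listed nor needed, are in the scene too. Of the things that look like the probe, the smaller one is meant.

How it is judged:
By the outcome, as a careful person would: the job done as asked, in the order asked, and still so for the second after the job is handed in, while the arm keeps its last pose, push and grip.
It also fails if it takes over 45 s, if anything falls off the work surface, if the arm or the gripper's body presses on something with over 40 N, if the wrist force passes 120 N, or if a joint passes its speed limit or range.

ROBOT

A 7-joint arm with a two-finger parallel gripper is mounted at the origin on the work surface; the furniture and walls round the work are solid. World frame = base frame: x ahead of the robot, y to its left, z up, the work surface at z = 0. Lengths are in m, angles in rad, forces in N, time in s.
With the tool pointing down it reaches from about 0.4 to 0.85 m from the base axis. Payload 4.5 kg.
Tool frame: the origin (TCP) lies where the fingers leave the gripper's body, on its centre line; the fingertips stand 64 mm ahead of it and the grasp point (between the pads) lies 45 mm ahead of it; z points along the fingers, y is the line along which they close (so a half turn about z gives the same grasp; the last joint's range is limited). The gripper opens to 88 mm and grips with 3 to 60 N. Pads are 18 mm wide; open, the fingers measure 123 mm over their backs; the gripper's body (75 mm by 187 mm) begins 45 mm behind the grasp point.
Start: joints at [-1.194, 0.689, -0.195, 1.565, 0.157, 0.902, -0.215], TCP at [0.21, 0.589, 0.303] pointing down, gripper open.
Joint ranges: [-3.01, 3.01], [-0.46, 2.08], [-1.47, 1.51], [0.13, 2.56], [-1, 4.14], [0.04, 2.09], [-2.66, 2.66]. Speed limits (rad/s): [2.57, 2.57, 3.14, 3.14, 3.14, 3.14, 3.14].

INTERFACE

Orientations are given as a unit quaternion [x, y, z, w].
In Python, from plant import r gives the robot as it stands.
- The arm moves only by the tool play_rows, never from a script. Its arguments are lists of equal length, an entry for each row: "translation": the shift along the tool's x, y, z in m, a list of three; "delta_rot": the turn, a rotation vector about the tool's x, y, z in degrees, a list of three; "grip": the opening, from -1 (shut) to 1 (fully open). In form: {"translation": [[x, y, z], ...], "delta_rot": [[rx, ry, rz], ...], "grip": [grip, ...]}. A call has 1 to 20 rows; each row shifts and turns the commanded pose from where the row before left it, along the tool's axes as they then stand; what a row does not reach is not made up. A row lasts 1/8 s, in which the tool goes at most 62.5 mm and 10.7 degrees, less where a joint would pass 70% of its speed; a pose out of reach is approached as far as the arm can. A call with a gripper value outside its range is refused whole. The fingers move at their own pace and stop on an object; "squeeze" is the grip in N (left out, the last holds). Time passes only in rows, so rows that do not move let the fingers close. It gives the time, the measured TCP pose, the force, the opening and the grip force at its end, in the units of the state.
- r.get_state(): the state, without advancing time (a new reading comes with each control period).
- r.snapshot(name): name is "scene" or "top" or "wrist"; returns the picture (384x512x3 uint8, blue, green, red); there is no depth.
- r.get_calibration(name): a dict with "intrinsics" (3x3 intrinsics, pixels), "eye" and "rotation" of the camera in the world. Camera axes: x right, y up, looking along -z (the intrinsics and any distortion apply to the point x, -y, -z); pixel columns grow to the right and rows downward; lengths in m; the calibration is good to about 2 mm. The wrist camera is an equidistant fisheye: a pixel r from the principal point sees the ray r / f radians off the axis. A picture is of the moment at which its call begins: read the wrist's pose just before it. get_calibration takes no time and is no camera call; for the wrist camera it gives the pose at the moment of the call.
- r.finish_job(): hands the job in; it is judged then, once.
Trained networks look in the newest picture that a camera, given by its name, has taken for a name from the list of things; names that differ only in an ending like _2 or _b are one class to them, and where a whole thing is asked for, a point or a joint stands for the part that bears it (a point fixed in the world has none). Each returns a list of dicts, best first, with "confidence" (0 to 1); they miss things now and then, are a little off and sometimes report something else, mostly with a low value. They report only what shows in the picture. A call takes as long as a camera call. They do not tell look-alikes from the thing itself.
- r.look_for(camera, target): "point" ([x, y, z] in m, in world coordinates, good to about 4 mm: the middle of the surface that is visible of it).
- r.silhouettes(camera, target): "pixels" (384x512 bool, what is visible of it).
The state is a dict: "clock": time; "q": joint angles; "qd": joint speeds; "joint_torque": joint torques, N m; "tool_pos": TCP position; "eef_rot": TCP orientation; "contact_force": force on the tool from outside, world axes, zero at the start; "moment": the same for the moment, N m; "opening": opening from 0.0 (shut) to 1.0 (fully open); "finger_force": force on a finger pad.
Only numpy, scipy, OpenCV 4.12 (cv2) and the standard library are available. Lean on these libraries where they do the work, as an engineer would, in place of code of your own. Each camera call takes 0.05 s, during which the arm holds its last target. There are 200 camera calls.

## Working session

There is one attempt and no reset: what is moved stays moved. The work goes in short steps, Python scripts to look and compute and a tool call to move; the robot and the scene stay as the last step left them, time stands still between calls to the robot, and variables do not carry over. Pictures are saved under pics/ and viewed, at most 10 in all, crops included, and the job is handed in when it is done.

Besides the shell and the picture viewer there is one more tool, called as name(argument=value, ...), one argument or row to a line, values as JSON. play_rows: Moves the arm, as the interface text tells. Its arguments: {"type":"object","properties":{"translation":{"type":"array","items":{"type":"array","items":{"type":"number"}}},"delta_rot":{"type":"array","items":{"type":"array","items":{"type":"number"}}},"grip":{"type":"array","items":{"type":"number"}},"squeeze":{"type":"number"}},"required":["translation","delta_rot","grip"]}

```bash
ls; mkdir -p pics; python3 - <<'E'
from plant import r
import cv2,numpy as np
a=r.snapshot("scene");b=r.snapshot("top")
cv2.imwrite("pics/scene.png",a);cv2.imwrite("pics/top.png",b)
for c in("scene","top"):
    k=r.get_calibration(c);print(c,k)
    for t in("test_bar","spot","bored_bar","rest","rest_face","stand","probe","loupe","bottle"):
        print(t,[(np.round(d["point"],3).tolist(),round(d["confidence"],2)) for d in r.look_for(c,t)])
s=r.get_state();print(s)
E
```

```text
pics
scene {'intrinsics': array([[414.67300616,   0.        , 254.76170366],
       [  0.        , 414.67300616, 190.78346707],
       [  0.        ,   0.        ,   1.        ]]), 'eye': array([-0.05839074, -0.76654213,  0.86444855]), 'rotation': array([ 0.34886277, -0.11791233, -0.30373973,  0.87871134])}
test_bar [([0.359, -0.324, 0.015], 0.74)]
spot [([0.365, -0.323, 0.014], 0.84)]
bored_bar [([0.456, 0.085, 0.015], 0.59)]
rest [([0.48, -0.195, 0.037], 0.56)]
rest_face [([0.485, -0.184, 0.076], 0.57)]
stand [([0.46, -0.393, 0.044], 0.96)]
probe [([0.208, -0.339, 0.038], 0.7), ([0.465, -0.38, 0.116], 0.51)]
loupe [([0.424, -0.032, 0.029], 0.78)]
bottle [([0.534, -0.045, 0.054], 0.68)]
top {'intrinsics': array([[418.18149758,   0.        , 259.73111037],
       [  0.        , 418.18149758, 194.33181884],
       [  0.        ,   0.        ,   1.        ]]), 'eye': array([ 0.20566822, -0.17625673,  1.18514161]), 'rotation': array([-0.05857535,  0.06327721,  0.70551566, -0.70342916])}
test_bar [([0.37, -0.32, 0.013], 0.89)]
spot [([0.362, -0.322, 0.014], 0.59)]
bored_bar [([0.459, 0.0
[... 391 characters left out ...]
': 1.0, 'q': array([-1.19419571,  0.68910592, -0.19461315,  1.5652839 ,  0.15729207,
        0.90245879, -0.21509155]), 'qd': array([ 0.00033127, -0.00071898, -0.00058849,  0.00082601,  0.00075231,
       -0.00120229, -0.00053996]), 'joint_torque': array([-4.54943947e-04, -5.27491200e+01, -1.26729839e+00, -1.53742629e+01,
       -5.18692005e-02, -9.50950598e-04,  3.24918972e-05]), 'tool_pos': array([0.21005698, 0.58868097, 0.30274366]), 'eef_rot': array([ 1.70545518e-01,  9.85349797e-01,  6.46401769e-05, -7.53489470e-06]), 'contact_force': array([0.32299986, 0.23261979, 0.09407474]), 'moment': array([-0.07305752, -0.0272304 , -0.02302445]), 'finger_force': 0.0, 'opening': 1.0002160481844589}
```

View pictures.

View pics/scene.png

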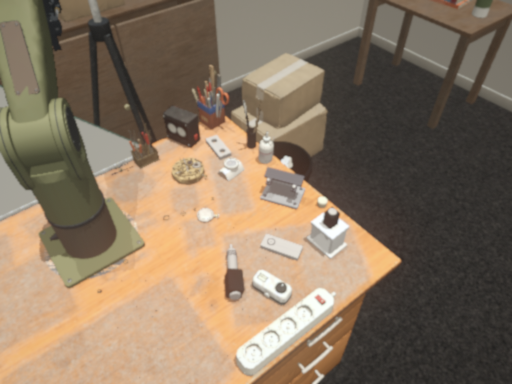

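View pics/top.png

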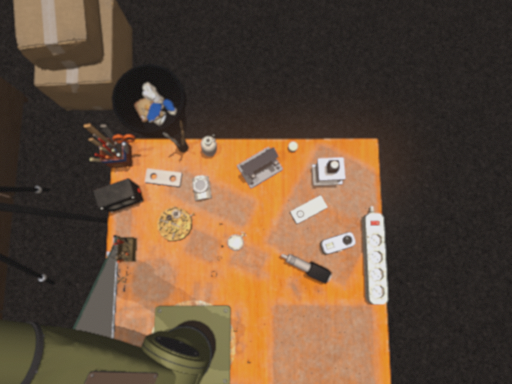

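```bash
cat > h.py <<'E'
from plant import r
import cv2,numpy as np
from scipy.spatial.transform import Rotation as R
def ray(c,px,cal=None):
    k=cal or r.get_calibration(c);K=k["intrinsics"];px=np.atleast_2d(px).astype(float)
    d=(px-[K[0,2],K[1,2]])/[K[0,0],K[1,1]]
    if c=="wrist":
        t=np.linalg.norm(d,axis=1,keepdims=True);v=np.hstack([d*np.sinc(t/np.pi),np.cos(t)])
    else: v=np.hstack([d,np.ones((len(d),1))])
    return k["eye"],R.from_quat(k["rotation"]).apply(v*[1,-1,-1])
def at_z(c,px,z,cal=None):
    e,v=ray(c,px,cal);return e+v*((z-e[2])/v[:,2:])
def proj(c,P,cal=None):
    k=cal or r.get_calibration(c);K=k["intrinsics"]
    v=R.from_quat(k["rotation"]).inv().apply(np.atleast_2d(P)-k["eye"])*[1,-1,-1]
    if c=="wrist":
        n=np.linalg.norm(v[:,:2],axis=1,keepdims=True);d=v[:,:2]/n*np.arctan2(n,v[:,2:])
    else:d=v[:,:2]/v[:,2:]
    return d*[K[0,0],K[1,1]]+[K[0,2],K[1,2]]
def mask_rect(c,t,z,i=0,cal=None):
    s=r.silhouettes(c,t)[i];m=s["pixels"].astype(np.uint8)
    cn=max(cv2.findContours(m,cv2.RETR_EXTERNAL,cv2.CHAIN_APPROX_NONE)[0],key=cv2.contourArea)[:,0]
    P=at_z(c,cn,z,cal)[:,:2]
    return s["confidence"],cv2.minAreaRect((P*1000).astype(np.float32)),m
E
python3 - <<'E'
from h import *
for c in("scene","top"):
    r.snapshot(c)
    for t,z in(("test_bar",.014),("spot",.014),("rest_face",.075),("stand",.075),("bored_bar",.014)):
        try:
            f,q,m=mask_rect(c,t,z);print(c,t,round(f,2),np.round(np.r_[q[0],q[1],q[2]],1))
        except Exception as e: print(c,t,e)
a=cv2.imread("pics/scene.png");b=cv2.imread("pics/top.png")
o=np.hstack([cv2.resize(a[160:310,215:365],(600,600),interpolation=3),])
p=cv2.resize(b[125:255,225:355],(600,600),interpolation=3)
cv2.imwrite("pics/crop.png",cv2.resize(np.hstack([o,p]),(800,400),interpolation=cv2.INTER_AREA))
E
```

```text
scene test_bar 0.89 [ 364.2 -324.2   50.1  103.    27.7]
scene spot 0.98 [ 365.2 -323.7   49.2  100.1   29.7]
scene rest_face 0.64 [ 480.3 -190.2   68.1  107.9   31.6]
scene stand 0.81 [ 449.8 -395.9  107.9  104.9    4. ]
scene bored_bar 0.91 [457.3  88.  111.9  47.5  83.2]
top test_bar 0.61 [ 366.3 -321.3   40.5   99.8   26.3]
top spot 0.73 [ 366.4 -321.1   40.4  100.8   28.5]
top rest_face 0.71 [ 460.6 -369.8   88.3   78.1   89.9]
top stand 0.67 [ 462.1 -369.7   72.8   87.8    2.3]
top bored_bar 0.79 [459.5  92.2 102.7  41.4  83.2]
```

View pics/crop.png

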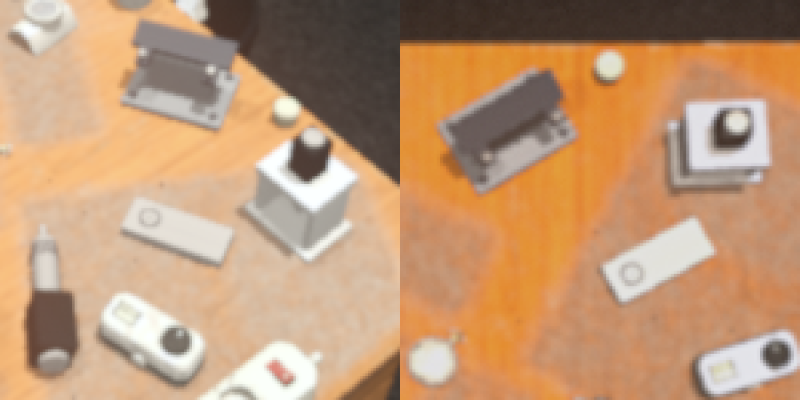

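The scene crop shows two candidates for the probe:
- The upright one in the stand, at scene (332,218) and top (333,167). It is the smaller one and hangs tip down in the stand, so it is the one meant.
- The longer one lying on the desk, at scene (234,273).

The bar with the ring is at scene (281,246), with the ring at its left end. The bored bar is at top (163,178). The rest's pins show on its lower-right side in the top view, so its low side faces −x/−y.

Next I approach for a wrist look.

```bash
cat >> h.py <<'E'
def Rtool(yaw_y,face=None):
    """tool rotation: z down, y axis at azimuth yaw_y deg"""
    a=np.radians(yaw_y);y=np.array([np.cos(a),np.sin(a),0]);z=np.array([0,0,-1.]);return R.from_matrix(np.c_[np.cross(y,z),y,z])
def plan(way,step=.055,deg=9,start=None):
    """way: list of (pos,R,[max step]) ; prints tool-frame rows"""
    s=r.get_state();p,q=start or (s["tool_pos"],R.from_quat(s["eef_rot"]));T=[];D=[]
    for w in way:
        P,Q=np.array(w[0],float),w[1];st=w[2] if len(w)>2 else step
        rv=(q.inv()*Q).as_rotvec(degrees=True)
        n=max(1,int(np.ceil(max(np.linalg.norm(P-p)/st,np.linalg.norm(rv)/deg))))
        for i in range(n):
            t=np.round(q.inv().apply((P-p)/(n-i)),4);d=np.round((q.inv()*Q).as_rotvec(degrees=True)/(n-i),2)
            T.append(t.tolist());D.append(d.tolist());p=p+q.apply(t);q=q*R.from_rotvec(d,degrees=True)
    print(len(T),"rows");print(T);print(D);return p,q
E
python3 - <<'E'
from h import *
q=Rtool(70.3)
plan([([.44,.36,.33],Rtool(52)),([.5,.05,.33],Rtool(40)),([.43,-.27,.33],Rtool(27.7))],step=.06)
E
```

```text
18 rows
[[-0.0489, -0.023, -0.0045], [-0.0501, -0.0204, -0.0046], [-0.0511, -0.0177, -0.0045], [-0.0519, -0.0149, -0.0046], [-0.0527, -0.0121, -0.0045], [-0.0532, -0.0093, -0.0046], [-0.0397, -0.0346, 0.0], [-0.0409, -0.0331, 0.0], [-0.042, -0.0317, 0.0], [-0.0431, -0.0302, 0.0], [-0.0441, -0.0287, 0.0], [-0.045, -0.0272, 0.0], [-0.0334, -0.0432, 0.0], [-0.0349, -0.042, 0.0], [-0.0364, -0.0407, 0.0], [-0.0378, -0.0394, 0.0], [-0.0391, -0.038, 0.0], [-0.0405, -0.0367, 0.0]]
[[0.0, -0.0, 3.06], [0.0, -0.0, 3.06], [0.0, -0.0, 3.06], [0.0, -0.0, 3.06], [0.0, -0.0, 3.06], [0.01, -0.0, 3.06], [-0.0, -0.0, 2.0], [-0.0, -0.0, 2.0], [-0.0, -0.0, 2.0], [-0.0, -0.0, 2.0], [-0.0, -0.0, 2.0], [-0.01, -0.0, 2.0], [0.0, -0.0, 2.05], [0.0, -0.0, 2.05], [0.0, -0.0, 2.05], [0.0, -0.0, 2.05], [0.0, -0.0, 2.05], [0.0, -0.0, 2.05]]
```

play_rows(
  translation=[
    [-0.049, -0.023, -0.0045],
    [-0.05, -0.02, -0.0045],
    [-0.051, -0.018, -0.0045],
    [-0.052, -0.015, -0.0045],
    [-0.053, -0.012, -0.0045],
    [-0.053, -0.009, -0.0045],
    [-0.04, -0.035, 0],
    [-0.041, -0.033, 0],
    [-0.042, -0.032, 0],
    [-0.043, -0.03, 0],
    [-0.044, -0.029, 0],
    [-0.045, -0.027, 0],
    [-0.033, -0.043, 0],
    [-0.035, -0.042, 0],
    [-0.036, -0.041, 0],
    [-0.038, -0.039, 0],
    [-0.039, -0.038, 0],
    [-0.04, -0.037, 0],
  ],
  delta_rot=[
    [0, 0, 3],
    [0, 0, 3],
    [0, 0, 3],
    [0, 0, 3],
    [0, 0, 3],
    [0, 0, 3],
    [0, 0, 2],
    [0, 0, 2],
    [0, 0, 2],
    [0, 0, 2],
    [0, 0, 2],
    [0, 0, 2],
    [0, 0, 2],
    [0, 0, 2],
    [0, 0, 2],
    [0, 0, 2],
    [0, 0, 2],
    [0, 0, 2],
  ],
  grip=[1, 1, 1, 1, 1, 1, 1, 1, 1, 1, 1, 1, 1, 1, 1, 1, 1, 1],
)

```text
clock: 3.85
tool_pos: [0.4343, -0.2706, 0.3299]
eef_rot: [0.513, 0.859, 0.0, 0.0]
contact_force: [0.8, -0.5, -0.3]
opening: 1.0
finger_force: 0.0
```

```bash
python3 - <<'E'
from h import *
cal=r.get_calibration("wrist");print(cal,r.get_state()["q"].round(2))
im=r.snapshot("wrist")
cv2.imwrite("pics/w1.png",cv2.resize(im,(800,600),interpolation=3))
for t,z in(("test_bar",.014),("rest",.01),("rest_face",.075),("stand",.075),("probe",.12)):
    try:
        f,q,m=mask_rect("wrist",t,z,0,cal);print(t,round(f,2),np.round(np.r_[q[0],q[1],q[2]],1), [np.round(d["point"],3) for d in r.look_for("wrist",t)])
    except Exception as e: print(t,e)
E
```

```text
{'intrinsics': array([[297.31863964,   0.        , 250.72833755],
       [  0.        , 297.31863964, 190.45047225],
       [  0.        ,   0.        ,   1.        ]]), 'eye': array([ 0.4015361 , -0.21009322,  0.41146522]), 'rotation': array([-0.13151549, -0.03351907,  0.24243167,  0.96062846])} [ 0.51  0.5  -0.06  1.87  0.04  0.77  0.92]
test_bar 0.7 [ 367.5 -321.4   44.6  101.3   28.7] [array([ 0.368, -0.317,  0.012])]
rest 0.93 [ 491.8 -188.6   80.8  128.    31. ] [array([ 0.478, -0.189,  0.067])]
rest_face 0.64 [431.6 -58.9  64.7  35.4  35.5] [array([ 0.491, -0.184,  0.074]), array([ 0.467, -0.363,  0.108])]
stand 0.74 [ 466.3 -363.    66.8  100.1    3.5] [array([ 0.462, -0.352,  0.076])]
probe 0.58 [ 240.9 -280.1  112.7   40.8   87.5] [array([ 0.196, -0.319,  0.028]), array([ 0.465, -0.362,  0.107]), array([ 0.46 , -0.351,  0.075]), array([ 0.49 , -0.183,  0.071])]
```

View pics/w1.png

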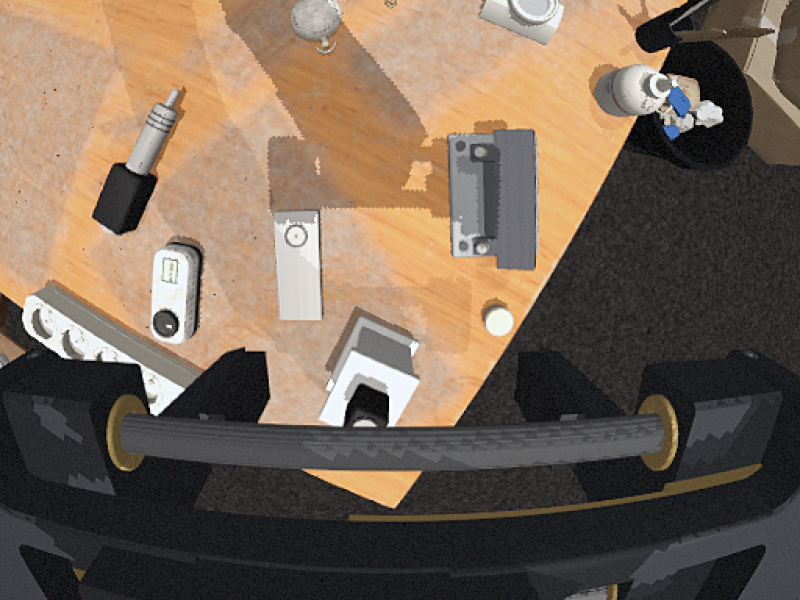

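The wrist view (800x600) shows:
- **Bar:** at about (299,265), with the ring at (296,236).
- **Rest:** dark face at x 497–536, y 129–268. The pins are at (480,152) and (482,246), on the side towards the bar.
- **Stand and probe:** probe cap at about (365,415).

I fit poses from these corners.

```bash
cat > fit.py <<'E'
from h import *
from scipy.optimize import least_squares
CAL={'intrinsics':np.array([[297.31863964,0,250.72833755],[0,297.31863964,190.45047225],[0,0,1]]),'eye':np.array([0.4015361,-0.21009322,0.41146522]),'rotation':np.array([-0.13151549,-0.03351907,0.24243167,0.96062846])}
def fit(model,px,x0,cal=CAL,c="wrist"):
    px=np.array(px)*.64
    f=lambda x:(proj(c,R.from_euler('z',x[2],degrees=True).apply(model)+[x[0],x[1],0],cal)-px).ravel()*np.tile([1,1],len(px))
    s=least_squares(f,x0,x_scale=[.01,.01,5]);return s.x,np.abs(s.fun).max()
def face(p):
    return R.from_euler('y',-25,degrees=True).apply(np.array(p))+[0,0,.075]
E
python3 - <<'E'
from fit import *
m=r.silhouettes  # unused
bar=[[-.02,.05,.014],[.02,.05,.014],[.02,-.05,.014],[-.02,-.05,.014],[0,.028,.014]]
print("bar",fit(bar,[[274,211],[319,210],[323,319],[281,320],[296,236]],[.366,-.321,28]))
f=face([[-.015,.053,0],[.015,.053,0],[.015,-.053,0],[-.015,-.053,0],[-.024,.036,.009],[-.024,-.036,.009]])
f=np.vstack([f,[[-.04,.055,.01],[-.04,-.055,.01]]])
px=[[497,131],[534,129],[536,268],[498,269],[480,152],[482,245],[449,134],[452,256]]
print("rest",fit(f,px,[.48,-.19,28]))
im=cv2.imread("pics/w1.png")
a=cv2.resize(im[115:285,430:560],(390,510),interpolation=3);b=cv2.resize(im[325:440,300:440],(400,329),interpolation=3)
o=np.zeros((510,800,3),np.uint8);o[:,:390]=a;o[:329,395:795]=b;cv2.imwrite("pics/c2.png",o)
E
```

```text
bar (array([ 0.36819474, -0.32172634, 28.79049537]), np.float64(0.7588942935503553))
rest (array([ 0.4914949 , -0.18297045, 30.94155428]), np.float64(1.8096428919430707))
```

View pics/c2.png

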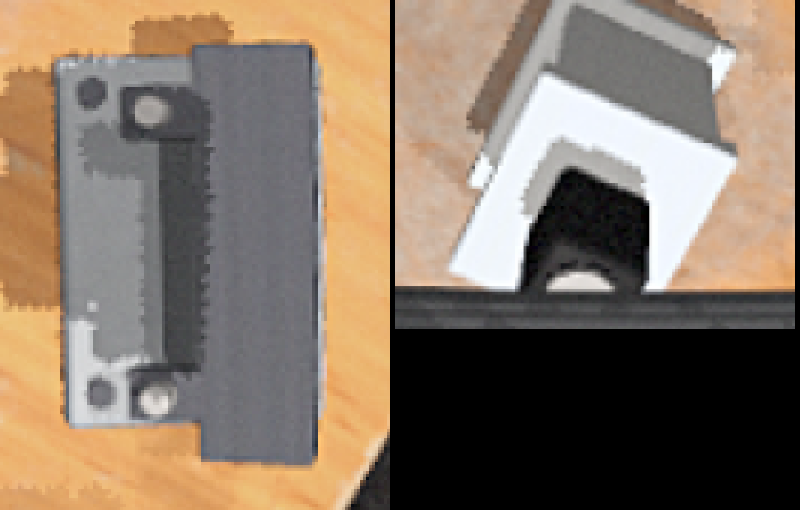

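```bash
python3 - <<'E'
from fit import *
f=face([[-.015,.053,0],[.015,.053,0],[.015,-.053,0],[-.015,-.053,0],[-.024,.036,.009],[-.024,-.036,.009]])
f=np.vstack([f,[[-.04,.055,.01],[-.04,-.055,.01]]])
px=[[494.3,130],[533.7,130],[535,270],[497.3,268],[480.3,151.7],[482.3,247.7],[447.7,134.3],[452.7,257.3]]
x,e=fit(f,px,[.48,-.19,28]);print("rest",x,e)
print((proj("wrist",R.from_euler('z',x[2],degrees=True).apply(f)+[x[0],x[1],0],CAL)/.64-px).round(1).tolist())
sp=[[352.5,349],[419.7,379],[319,420]]
for w,l in((.03,.035),(.035,.03)):
    m=[[-w,l,.075],[w,l,.075],[-w,-l,.075]]
    print("stand",fit(m,sp,[.46,-.37,3]))
E
```

```text
rest [ 0.49129415 -0.18356863 31.23266877] 1.1279643084837545
[[-0.5, -0.8], [0.2, -1.8], [0.1, 1.0], [-0.6, 0.9], [-0.3, -0.0], [0.1, 0.9], [1.0, -1.3], [0.4, 1.2]]
stand (array([ 0.47078446, -0.37807338,  3.32863944]), np.float64(0.62228036598367))
stand (array([ 0.47304732, -0.37519988,  6.90575162]), np.float64(5.272932578751863))
```

```bash
python3 - <<'E'
from h import *
q=Rtool(28.8)
plan([([.368,-.3217,.15],q),([.368,-.3217,.0665],q,.03)])
E
```

```text
7 rows
[[-0.0038, -0.0212, 0.0449], [-0.0038, -0.0212, 0.0449], [-0.0038, -0.0212, 0.045], [-0.0038, -0.0212, 0.0449], [0.0, 0.0, 0.0278], [0.0, 0.0, 0.0279], [0.0, 0.0, 0.0278]]
[[0.0, -0.0, -0.08], [0.01, -0.01, -0.08], [0.0, -0.0, -0.08], [0.01, -0.01, -0.07], [-0.0, 0.0, -0.0], [-0.0, 0.0, -0.0], [-0.0, 0.0, -0.0]]
```

play_rows(
  translation=[
    [-0.0038, -0.0212, 0.045],
    [-0.0038, -0.0212, 0.045],
    [-0.0038, -0.0212, 0.045],
    [-0.0038, -0.0212, 0.045],
    [0, 0, 0.028],
    [0, 0, 0.028],
    [0, 0, 0.0275],
    [0, 0, 0],
    [0, 0, 0],
    [0, 0, 0],
    [0, 0, 0],
    [0, 0, 0],
    [0, 0, 0],
  ],
  delta_rot=[
    [0, 0, -0.1],
    [0, 0, -0.1],
    [0, 0, -0.1],
    [0, 0, 0],
    [0, 0, 0],
    [0, 0, 0],
    [0, 0, 0],
    [0, 0, 0],
    [0, 0, 0],
    [0, 0, 0],
    [0, 0, 0],
    [0, 0, 0],
    [0, 0, 0],
  ],
  grip=[1, 1, 1, 1, 1, 1, 1, 1, -0.1, -0.5, -0.5, -0.5, -0.5],
  squeeze=25,
)

```text
clock: 6.02
tool_pos: [0.3674, -0.3227, 0.0662]
eef_rot: [0.51, 0.86, 0.0, 0.0]
contact_force: [-2.7, -2.4, 0.6]
opening: 0.458
finger_force: 2.6
```

```bash
cat >> h.py <<'E'
REST=np.array([.4913,-.1836,0]);RY=31.2
FR=R.from_euler('ZY',[RY,-25],degrees=True)   # face frame
def fpt(p): return REST+[0,0,.075]+FR.apply(p)
QF=FR*R.from_matrix(np.array([[0,1,0],[1,0,0],[0,0,-1]]).T)
E
python3 - <<'E'
from h import *
print(QF.as_matrix().round(2), FR.as_matrix().round(2))
s=r.get_state();L=.0662;print(s["finger_force"])
q0=R.from_quat(s["eef_rot"])
plan([([.367,-.322,.13],q0,.03),(fpt([.004,0,L+.09]),QF),(fpt([.004,0,L+.012]),QF,.03)])
E
```

```text
[[-0.52  0.78  0.36]
 [ 0.86  0.47  0.22]
 [ 0.    0.42 -0.91]] [[ 0.78 -0.52 -0.36]
 [ 0.47  0.86 -0.22]
 [ 0.42  0.    0.91]]
2.5984132289886475
9 rows
[[0.0003, -0.0, -0.0213], [0.0003, -0.0, -0.0212], [0.0002, -0.0, -0.0213], [0.0197, 0.0377, -0.0294], [0.0192, 0.0418, -0.0236], [0.0186, 0.0451, -0.0171], [0.0, 0.0, 0.026], [0.0, 0.0, 0.026], [0.0001, 0.0, 0.026]]
[[0.0, 0.0, 0.0], [0.0, 0.0, 0.0], [0.0, 0.0, 0.0], [-8.33, 0.18, -0.83], [-8.33, 0.19, -0.83], [-8.33, 0.18, -0.84], [-0.0, 0.0, 0.0], [-0.0, 0.0, 0.0], [-0.0, 0.0, 0.0]]
```

play_rows(
  translation=[
    [0, 0, 0],
    [0, 0, 0],
    [0, 0, -0.021],
    [0, 0, -0.021],
  ],
  delta_rot=[
    [0, 0, 0],
    [0, 0, 0],
    [0, 0, 0],
    [0, 0, 0],
  ],
  grip=[-1, -1, -1, -1],
  squeeze=30,
)

```text
clock: 6.52
tool_pos: [0.3671, -0.3223, 0.1081]
eef_rot: [0.51, 0.86, 0.0, -0.001]
contact_force: [0.5, -0.9, -3.4]
opening: 0.454
finger_force: 30.0
```

play_rows(
  translation=[
    [0, 0, -0.0213],
    [0.0197, 0.0377, -0.0294],
    [0.0192, 0.0418, -0.0236],
    [0.0186, 0.0451, -0.0171],
    [0, 0, 0.026],
    [0, 0, 0.026],
    [0, 0, 0.026],
    [0, 0, 0],
  ],
  delta_rot=[
    [0, 0, 0],
    [-8.33, 0.18, -0.83],
    [-8.33, 0.18, -0.83],
    [-8.34, 0.18, -0.83],
    [0, 0, 0],
    [0, 0, 0],
    [0, 0, 0],
    [0, 0, 0],
  ],
  grip=[-1, -1, -1, -1, -1, -1, -1, -1],
)

```text
clock: 7.52
tool_pos: [0.4666, -0.2115, 0.168]
eef_rot: [0.478, 0.853, 0.189, 0.094]
contact_force: [-0.1, 1.2, -4.0]
opening: 0.45
finger_force: 30.0
```

```bash
python3 - <<'E'
from h import *
s=r.get_state();p=s["tool_pos"];q=R.from_quat(s["eef_rot"])
print("face pos",(FR.inv().apply(p-REST-[0,0,.075])*1e3).round(1),"rot err",(QF.inv()*q).as_rotvec(degrees=True).round(2),s["contact_force"],s["finger_force"])
a=r.snapshot("scene");b=r.snapshot("top");cal=r.get_calibration("wrist");c=r.snapshot("wrist")
o=np.zeros((600,800,3),np.uint8)
o[:300,:400]=cv2.resize(a[140:230,220:340],(400,300),interpolation=3)
o[:300,400:]=cv2.resize(b[125:215,200:320],(400,300),interpolation=3)
o[300:,:400]=cv2.resize(c,(400,300));o[300:,400:]=cv2.resize(c[120:300,130:370],(400,300),interpolation=3)
cv2.imwrite("pics/p3.png",o)
E
```

```text
face pos [  7.1 -11.1  99.4] rot err [ 0.65  1.22 -0.02] [-0.10227625  1.16717164 -4.01938668] 29.9907848238945
```

View pics/p3.png

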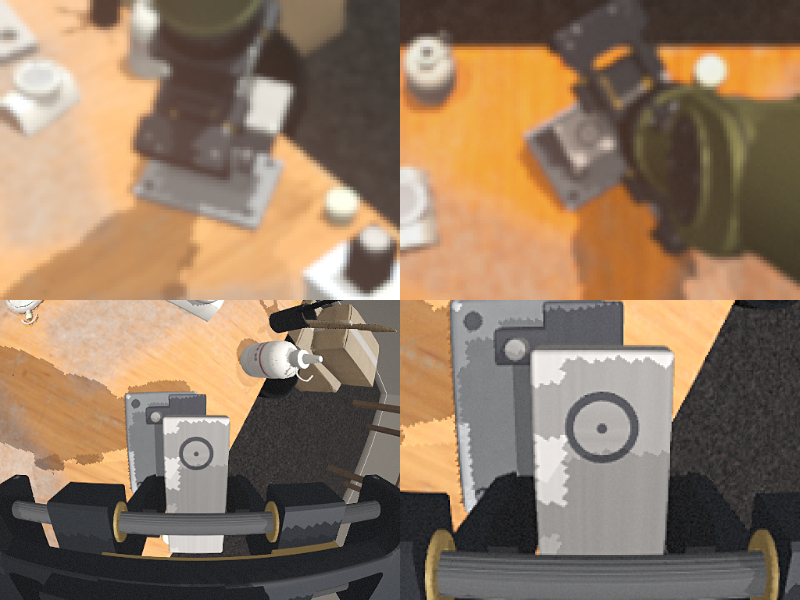

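The tool stopped short of the target, at face position (7,−11,99) mm. The bar is held well, with the ring at (602,428) in the crop. I check where the bar sits in the hand, then replan.

```bash
python3 - <<'E'
from h import *
s=r.get_state();p=s["tool_pos"];q=R.from_quat(s["eef_rot"]);cal=r.get_calibration("wrist")
e,v=ray("wrist",[[251.2,196.8],[209.2,150],[294.4,148.8]],cal)
e=q.inv().apply(e-p);v=q.inv().apply(v)
print("in tool (mm) expect (28,0),(50,-20),(50,20):",((e+v*((.0522-e[2])/v[:,2:]))*1e3).round(1).tolist())
print("now face",FR.inv().apply(p-REST-[0,0,.075])*1e3)
L=.0662
plan([(fpt([.005,0,L+.012]),QF,.02)])
E
```

```text
in tool (mm) expect (28,0),(50,-20),(50,20): [[28.4, -0.1, 52.2], [50.6, -19.3, 52.2], [51.2, 19.6, 52.2]]
now face [  7.47924571 -11.2605767  100.39605619]
2 rows
[[0.0054, -0.0011, 0.0112], [0.0055, -0.0012, 0.0112]]
[[-0.31, -0.56, -0.02], [-0.3, -0.56, -0.03]]
```

play_rows(
  translation=[
    [0.0054, -0.0011, 0.0112],
    [0.0055, -0.0012, 0.0112],
    [0, 0, 0],
    [0, 0, 0],
  ],
  delta_rot=[
    [-0.31, -0.56, 0],
    [-0.31, -0.56, 0],
    [0, 0, 0],
    [0, 0, 0],
  ],
  grip=[-1, -1, -1, -1],
)

```text
clock: 8.18
tool_pos: [0.4638, -0.2066, 0.1622]
eef_rot: [0.477, 0.854, 0.188, 0.088]
contact_force: [-0.1, -0.2, -3.6]
opening: 0.45
finger_force: 30.0
```

```bash
cat >> h.py <<'E'
def st():
    s=r.get_state();p=s["tool_pos"];q=R.from_quat(s["eef_rot"])
    print("clk",s["clock"],"face pos",(FR.inv().apply(p-REST-[0,0,.075])*1e3).round(1),"rot err",(QF.inv()*q).as_rotvec(degrees=True).round(2),"F face",FR.inv().apply(s["contact_force"]).round(1),"ff",round(s["finger_force"],1),"q",s["q"].round(2))
E
python3 - <<'E'
from h import *
st();cal=r.get_calibration("wrist");c=r.snapshot("wrist");st()
print(proj("wrist",[fpt([-.024,.036,.009]),fpt([-.015,.053,0]),fpt([.02,.053,0])],cal))
cv2.imwrite("pics/p4.png",cv2.resize(c[90:270,130:370],(800,600),interpolation=3))
E
```

```text
clk 8.175 face pos [ 4.8 -5.4 94. ] rot err [1.1  1.81 0.  ] F face [-1.7 -0.1 -3.2] ff 30.0 q [ 0.88  0.85 -0.6   2.16  1.08  0.07 -0.02]
clk 8.225 face pos [ 4.8 -5.4 94. ] rot err [ 1.1   1.8  -0.01] F face [-2.  -0.6 -2.6] ff 30.0 q [ 0.88  0.85 -0.6   2.16  1.08  0.07 -0.02]
[[204.51549065 162.41228169]
 [221.30771299 132.16734879]
 [279.94251467 132.26273712]]
```

View pics/p4.png

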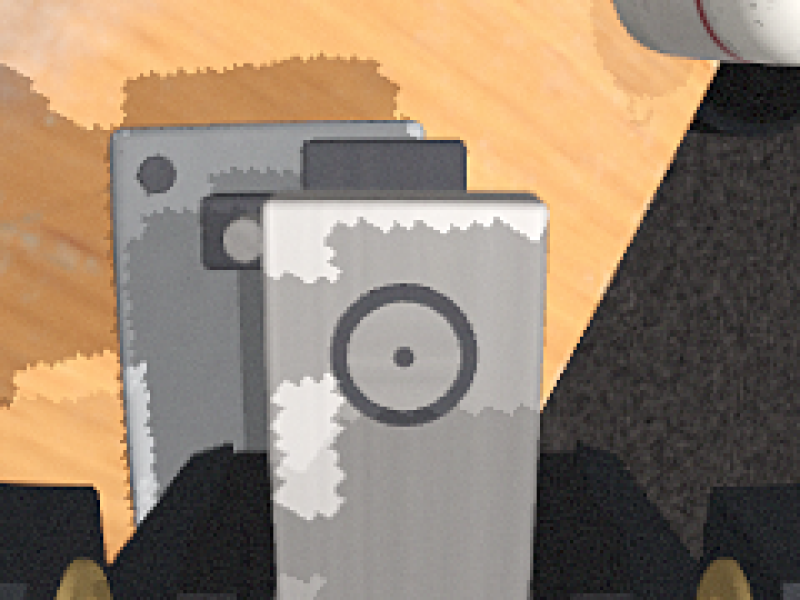

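```bash
cat > kin.py <<'E'
from h import *
import itertools
from scipy.optimize import least_squares
S=[1,1,1,1,1,1,1];Lk=None
def fk(q,sg,L):
    A="zyzyzyz";Q=R.identity();p=np.array([0,0,L[0]]);seg=[0,0,L[1],0,L[2],0,L[3]]
    off=[0,0,L[4],0,L[5],0,0]
    for i in range(7):
        # joint i then link
        Q=Q*R.from_euler(A[i],sg[i]*q[i]); 
        p=p+Q.apply([off[i],0,seg[i]])
    return p,Q
E
cat > fk_fit.py <<'E'
from kin import *
s=r.get_state()
D=[([-1.19419571,.68910592,-.19461315,1.5652839,.15729207,.90245879,-.21509155],[.21005698,.58868097,.30274366],[1.70545518e-01,9.85349797e-01,6.46e-05,-7.5e-06]),
 ([.51,.5,-.06,1.87,.04,.77,.92],[.4343,-.2706,.3299],[.513,.859,0,0]),(s["q"],s["tool_pos"],s["eef_rot"])]
best=[]
for g in itertools.product([1,-1],repeat=4):
    sg=[g[0],1,g[1],1,g[2],1,g[3]]
    def f(x):
        o=[]
        for q,p,e in D:
            P,Q=fk(q,sg,x);o+=[*(P-p)*3,*(((Q*R.from_euler('z',x[6])).inv()*R.from_quat(e)).as_rotvec())]
        return o
    for z0 in(0,1.57,3.1,-1.57):
        w=least_squares(f,[.3,.35,.35,.2,0,0,z0]);best.append((w.cost,sg,w.x.round(4).tolist()))
best.sort(key=lambda b:b[0])
for b in best[:4]:print(b)
E
python3 fk_fit.py
```

```text
(np.float64(0.014200962180687357), [-1, 1, -1, 1, -1, 1, -1], [0.1476, 0.6502, 0.3362, 0.2163, -0.0894, -0.038, 1.5699])
(np.float64(0.01420096218068736), [-1, 1, -1, 1, -1, 1, -1], [0.1476, 0.6502, 0.3362, 0.2163, -0.0894, -0.038, 1.5699])
(np.float64(0.014200962180687362), [-1, 1, -1, 1, -1, 1, -1], [0.1476, 0.6502, 0.3362, 0.2163, -0.0894, -0.038, 1.5699])
(np.float64(0.014200962180687384), [-1, 1, -1, 1, -1, 1, -1], [0.1476, 0.6502, 0.3362, 0.2163, -0.0894, -0.038, 1.5699])
```

```bash
cat >> fk_fit.py <<'E'
sg=[-1,1,-1,1,-1,1,-1]
x=best[0][2]
for q,p,e in D:
    P,Q=fk(q,sg,x);print((P-p).round(4),((Q*R.from_euler('z',x[6])).inv()*R.from_quat(e)).as_rotvec().round(3))
# orientation-only: per-joint zero offsets
def fo(o):
    return np.concatenate([((fk(np.array(q)+o,sg,x)[1]*R.from_euler('z',np.pi/2)).inv()*R.from_quat(e)).as_rotvec() for q,p,e in D])
w=least_squares(fo,np.zeros(7));print(w.cost,w.x.round(3))
print(s["q"],s["tool_pos"],s["eef_rot"])
E
python3 fk_fit.py | tail -6
```

```text
[-0.0302  0.0116  0.0077] [ 0.    -0.     0.001]
[0.0057 0.0432 0.0006] [ 0.002  0.002 -0.002]
[ 0.0067 -0.0065 -0.0079] [ 0.    -0.     0.001]
6.919453612182339e-07 [-0.017 -0.001 -0.013 -0.011  0.009  0.015 -0.032]
[ 0.88401958  0.85405191 -0.60142791  2.15677419  1.08139608  0.07418228
 -0.01899977] [ 0.46387371 -0.20656155  0.16221179] [0.4771728  0.85393881 0.18789643 0.08825846]
```

The wrist joint is at its lower limit (q6 = 0.07), so I back off to find a better arm configuration. I also collect poses to fit the arm's kinematics.

```bash
python3 - <<'E'
from h import *
s=r.get_state();p=s["tool_pos"];q=R.from_quat(s["eef_rot"])
plan([(p+[0,0,.06],q),([.45,-.25,.30],Rtool(29))],step=.04,deg=6)
E
```

```text
7 rows
[[0.0009, 0.0122, -0.0274], [0.0008, 0.0121, -0.0274], [-0.0055, 0.0, -0.0172], [-0.0056, -0.0014, -0.0171], [-0.0057, -0.0027, -0.0169], [-0.0059, -0.0041, -0.0165], [-0.0061, -0.0053, -0.0162]]
[[0.0, 0.0, 0.0], [0.0, 0.0, 0.0], [4.77, -0.45, 0.51], [4.77, -0.44, 0.51], [4.77, -0.45, 0.52], [4.78, -0.44, 0.51], [4.77, -0.45, 0.52]]
```

play_rows(
  translation=[
    [0.001, 0.012, -0.0275],
    [0.001, 0.012, -0.0275],
    [-0.0055, 0, -0.017],
    [-0.0055, -0.0015, -0.017],
  ],
  delta_rot=[
    [0, 0, 0],
    [0, 0, 0],
    [4.8, -0.45, 0.5],
    [4.8, -0.45, 0.5],
  ],
  grip=[-1, -1, -1, -1],
)

```text
clock: 8.72
tool_pos: [0.457, -0.2236, 0.2535]
eef_rot: [0.492, 0.862, 0.112, 0.051]
contact_force: [-0.2, -0.5, -4.4]
opening: 0.455
finger_force: 30.0
```

```bash
cat > log.py <<'E'
from h import *
import json
s=r.get_state();open("poses.jsonl","a").write(json.dumps([s["q"].tolist(),s["tool_pos"].tolist(),s["eef_rot"].tolist()])+"\n");print(s["q"].round(2))
E
echo '[[-1.19419571,0.68910592,-0.19461315,1.5652839,0.15729207,0.90245879,-0.21509155],[0.21005698,0.58868097,0.30274366],[0.170545518,0.985349797,6.46e-05,-7.5e-06]]
[[0.88401958,0.85405191,-0.60142791,2.15677419,1.08139608,0.07418228,-0.01899977],[0.46387371,-0.20656155,0.16221179],[0.4771728,0.85393881,0.18789643,0.08825846]]'>poses.jsonl; python3 log.py
```

```text
[ 1.06  0.77 -0.99  2.03  0.82  0.61  0.14]
```

play_rows(
  translation=[
    [-0.006, -0.003, -0.017],
    [-0.006, -0.004, -0.0165],
    [-0.006, -0.005, -0.016],
  ],
  delta_rot=[
    [4.8, -0.45, 0.5],
    [4.8, -0.45, 0.5],
    [4.8, -0.45, 0.5],
  ],
  grip=[-1, -1, -1],
)

```text
clock: 9.1
tool_pos: [0.4495, -0.2491, 0.3002]
eef_rot: [0.506, 0.862, -0.001, -0.002]
contact_force: [-0.9, 0.4, -4.5]
opening: 0.446
finger_force: 30.0
```

```bash
python3 log.py
```

```text
[ 0.98  0.71 -0.97  1.88  0.71  0.96  0.19]
```

play_rows(
  translation=[
    [0.01, 0.05, -0.01],
    [0.01, 0.05, -0.01],
    [0.03, 0.01, 0],
  ],
  delta_rot=[
    [0, 8, 0],
    [0, 8, 0],
    [0, 8, 0],
  ],
  grip=[-1, -1, -1],
)

```text
clock: 9.48
tool_pos: [0.526, -0.1519, 0.3299]
eef_rot: [0.494, 0.843, 0.109, -0.181]
contact_force: [-1.5, 1.1, -4.3]
opening: 0.45
finger_force: 30.0
```

```bash
python3 log.py; cat > fit2.py <<'E'
from kin import *
import json
D=[json.loads(l) for l in open("poses.jsonl")]
sg=[-1,1,-1,1,-1,1,-1]
def rots(q):
    Q=R.identity();o=[np.eye(3)]
    for i in range(7):
        Q=Q*R.from_euler("zyzyzyz"[i],sg[i]*q[i]);o.append(Q.as_matrix())
    return np.hstack(o)
A=np.vstack([rots(d[0]) for d in D]);b=np.concatenate([d[1] for d in D])
v0=np.zeros(24);v0[[2]]=.15;v0[3*3+2]=.6;v0[5*3+2]=.33;v0[7*3+2]=.2
lam=1e-4
x=v0+np.linalg.lstsq(np.vstack([A,lam*np.eye(24)]),np.r_[b-A@v0,np.zeros(24)],rcond=None)[0]
if __name__=="__main__":
    print(x.reshape(8,3).round(4));print("res mm",np.abs(A@x-b).max()*1e3)
E
python3 fit2.py
```

```text
[ 0.85  0.88 -1.07  1.53  0.37  1.31  0.29]
[[ 1.400e-03 -2.000e-04  2.484e-01]
 [-1.200e-03 -9.800e-03  9.840e-02]
 [ 9.000e-04 -9.800e-03 -1.790e-02]
 [ 1.100e-03 -1.360e-02  5.821e-01]
 [-5.000e-04 -1.360e-02  6.700e-03]
 [ 4.000e-04  0.000e+00  3.367e-01]
 [-2.400e-03  0.000e+00  3.110e-02]
 [ 2.400e-03  1.700e-03  2.311e-01]]
res mm 5.3834398605623335e-06
```

```bash
cat > t.py <<'E'
from fit2 import *
import itertools
names=[f"{i}{a}" for i in range(8) for a in "xyz"]
base=["0z","3z","5z","7z"]
ex=["2y","4y","6y","3x","4x","5x","6x","7x","2z","6z","2x","1x"]
res=[]
for k in range(0,4):
    for c in itertools.combinations(ex,k):
        ix=[names.index(n) for n in base+list(c)]
        y=np.linalg.lstsq(A[:,ix],b,rcond=None)[0];res.append((np.abs(A[:,ix]@y-b).max()*1e3,k,base+list(c),y.round(4)))
res.sort(key=lambda t:t[0])
for t in res[:6]:print(t)
E
python3 t.py
```

```text
(np.float64(2.6240373762753677e-06), 3, ['0z', '3z', '5z', '7z', '2y', '4y', '6y'], array([ 3.469e-01,  5.634e-01,  3.448e-01,  2.621e-01, -1.880e-02,
       -2.690e-02, -4.000e-04]))
(np.float64(0.0827590085785701), 3, ['0z', '3z', '5z', '7z', '2y', '4y', '2x'], array([ 3.465e-01,  5.642e-01,  3.448e-01,  2.625e-01, -1.880e-02,
       -2.720e-02, -5.000e-04]))
(np.float64(0.0962066504845982), 3, ['0z', '3z', '5z', '7z', '2y', '4y', '6z'], array([ 0.3471,  0.5637,  0.3447,  0.1312, -0.0187, -0.0272,  0.1312]))
(np.float64(0.09620665048504229), 2, ['0z', '3z', '5z', '7z', '2y', '4y'], array([ 0.3471,  0.5637,  0.3447,  0.2624, -0.0187, -0.0272]))
(np.float64(0.0962066504855974), 3, ['0z', '3z', '5z', '7z', '2y', '4y', '2z'], array([ 0.3471,  0.2818,  0.3447,  0.2624, -0.0187, -0.0272,  0.2818]))
(np.float64(0.09993507737771079), 3, ['0z', '3z', '5z', '7z', '2y', '4y', '4x'], array([ 3.470e-01,  5.635e-01,  3.447e-01,  2.623e-01, -1.870e-02,
       -2.720e-02, -1.000e-04]))
```

```bash
cat > kin.py <<'E'
from h import *
from scipy.optimize import least_squares
sg=np.array([-1,1,-1,1,-1,1,-1])
LO=np.array([-3.01,-.46,-1.47,.13,-1,.04,-2.66]);HI=np.array([3.01,2.08,1.51,2.56,4.14,2.09,2.66])
V=np.zeros((8,3));V[0,2],V[3,2],V[5,2],V[7,2],V[2,1],V[4,1],V[6,1]=.3469,.5634,.3448,.2621,-.0188,-.0269,-.0004
def fk(q):
    Q=R.identity();p=V[0].copy()
    for i in range(7):
        Q=Q*R.from_euler("zyzyzyz"[i],sg[i]*q[i]);p=p+Q.apply(V[i+1])
    return p,Q*R.from_euler('z',np.pi/2)
def err(q,P,Q):
    p,o=fk(q);return np.r_[P-p,o.apply((o.inv()*Q).as_rotvec())]
def jac(q):
    p,o=fk(q);J=np.zeros((6,7))
    for i in range(7):
        d=np.array(q,float);d[i]+=1e-6;a,b=fk(d);J[:3,i]=(a-p)/1e-6;J[3:,i]=(b*o.inv()).as_rotvec()/1e-6
    return J
def ik(P,Q,q3,q0):
    f=lambda x:np.r_[err(x,P,Q)*[10]*1,(x[2]-q3)*10] if 0 else np.r_[err(x,P,Q)*10,(x[2]-q3)*10]
    w=least_squares(f,np.clip(q0,LO+.01,HI-.01),bounds=(LO,HI));return w.x,np.sqrt(2*w.cost)
def sim(q,way,n=20,trace=False):
    """min-norm servo along straight pose path"""
    q=np.array(q,float)
    for P,Q in way:
        p,o=fk(q);rv=(o.inv()*Q).as_rotvec();P=np.array(P)
        for i in range(1,n+1):
            t=i/n
            for _ in range(2):q=np.clip(q+np.linalg.pinv(jac(q),rcond=1e-3)@err(q,p+(P-p)*t,o*R.from_rotvec(rv*t)),LO,HI)
        print(q.round(2),"err",np.abs(err(q,P,Q)).max().round(4))
    return q
E
python3 - <<'E'
from kin import *
L=.0662;F=R.from_euler('z',180,degrees=True)
q1=[.51,.5,-.06,1.87,.04,.77,.92]
print("sim of what happened");sim(q1,[([.367,-.322,.0662],Rtool(28.8)),([.367,-.322,.13],Rtool(28.8)),(fpt([.004,0,L+.09]),QF),(fpt([.004,0,L+.012]),QF)])
rng=np.random.default_rng(0)
for nm,P,Q in(("place",fpt([0,0,L]),QF),("placeflip",fpt([0,0,L]),QF*F)):
    for q3 in np.arange(-1.4,1.5,.35):
        b=None
        for k in range(8):
            x,c=ik(P,Q,q3,rng.uniform(LO,HI))
            if c<1e-3:
                m=np.minimum(x-LO,HI-x).min()
                if b is None or m>b[0]:b=(m,x)
        if b:print(nm,round(q3,2),"margin",b[0].round(2),b[1].round(2))
E
```

```text
sim of what happened
[ 0.63  0.95 -0.01  2.11  0.13  0.08  1.  ] err 0.0
[ 0.65  0.82 -0.04  2.1   0.13  0.22  1.  ] err 0.0
[ 0.94  0.72 -0.59  2.2   0.01  0.09  1.05] err 0.0
[ 0.81  0.86 -0.5   2.2   0.01  0.04  1.04] err 0.0992
place -1.4 margin 0.07 [ 1.2   1.3  -1.4   2.18  1.65  0.88 -0.49]
place -1.05 margin 0.37 [ 1.09  1.09 -1.05  2.19  1.72  0.5  -0.61]
place -0.7 margin 0.15 [ 0.92  0.94 -0.7   2.19  2.08  0.19 -1.01]
placeflip -1.4 margin 0.01 [ 1.2   1.3  -1.4   2.18  1.65  0.88  2.65]
placeflip -1.05 margin 0.13 [ 1.09  1.09 -1.05  2.19  1.72  0.5   2.53]
placeflip -0.7 margin 0.15 [ 0.92  0.94 -0.7   2.19  2.08  0.19  2.14]
placeflip -0.35 margin 0.12 [ 0.72  0.87 -0.35  2.2   3.89  0.16  0.3 ]
```

```bash
python3 - <<'E'
from kin import *
L=.0662;q=r.get_state()["q"]
print("A direct");sim(q,[(fpt([.004,0,L+.09]),QF),(fpt([.004,0,L+.012]),QF),(fpt([0,0,L]),QF)])
half=R.from_euler('ZY',[RY,-25],degrees=True)*R.from_euler('x',15,degrees=True)
for a in(12,-12):
    print("B via side tilt",a);Qs=QF*R.from_euler('y',a,degrees=True)
    sim(q,[(fpt([.004,0,L+.12]),Qs),(fpt([.004,0,L+.05]),QF),(fpt([.004,0,L+.012]),QF),(fpt([0,0,L]),QF)])
E
```

```text
A direct
[ 1.04  0.77 -0.78  2.19  0.94  0.17  0.11] err 0.0
[ 0.66  0.81 -0.26  2.21  1.17  0.04 -0.13] err 0.1994
[ 0.96  0.97 -0.77  2.19  1.94  0.25 -0.86] err 0.0
B via side tilt 12
[ 1.28  0.91 -1.15  2.03  0.62  0.61  0.46] err 0.0
[ 0.86  0.79 -0.53  2.2   0.92  0.04  0.14] err 0.0431
[ 0.68  0.82 -0.29  2.21  1.1   0.04 -0.06] err 0.1885
[ 0.97  0.97 -0.8   2.19  1.91  0.27 -0.82] err 0.0
B via side tilt -12
[ 0.36  0.4   0.17  2.35  1.77  0.04 -0.81] err 0.2996
[ 0.87  0.8  -0.55  2.2   1.95  0.04 -0.9 ] err 0.0283
[ 0.92  0.91 -0.69  2.19  2.    0.17 -0.93] err 0.0
[ 0.93  0.95 -0.73  2.19  2.02  0.21 -0.94] err 0.0
```

```bash
cat > search.py <<'E'
from kin import *
def leg(q,P,Q,n):
    p,o=fk(q);rv=(o.inv()*Q).as_rotvec();m=9
    for i in range(1,n+1):
        t=i/n;q=q+np.linalg.pinv(jac(q),rcond=1e-3)@err(q,p+(P-p)*t,o*R.from_rotvec(rv*t))
        m=min(m,np.minimum(q-LO,HI-q).min())
        if m<.05:return q,m
    return q,m
def search(q0,finals,T=100,seed=0,zmin=.2,nw=1,Qc=QF):
    import time;t0=time.time();rng=np.random.default_rng(seed);best=[]
    while time.time()-t0<T:
        W=[(np.array([rng.uniform(.4,.6),rng.uniform(-.35,-.05),rng.uniform(zmin,.4)]),Qc*R.from_euler('xyz',rng.uniform(-40,40,3),degrees=True)) for _ in range(nw)]
        q=np.array(q0);m=9
        for P,Q in W+finals:
            q,k=leg(q,np.array(P),Q,8);m=min(m,k)
            if m<.05:break
        if m>=.05:best.append((m,W,q))
    best.sort(key=lambda b:-b[0]);print(len(best))
    for b in best[:3]:print(b[0].round(3),[(w[0].round(2).tolist(),(QF.inv()*w[1]).as_rotvec(degrees=True).round(0).tolist()) for w in b[1]],b[2].round(2))
    return best
if __name__=="__main__":
    L=.0662
    search(r.get_state()["q"],[(fpt([.005,0,L+.08]),QF),(fpt([.005,0,L+.012]),QF),(fpt([0,0,L]),QF)])
E
time python3 search.py
```

```text
25
0.176 [([0.42, -0.15, 0.36], [34.0, -25.0, -31.0])] [ 1.02  1.01 -0.89  2.19  1.81  0.35 -0.71]
0.157 [([0.43, -0.32, 0.39], [33.0, -29.0, -26.0])] [ 1.01  1.01 -0.88  2.19  1.82  0.34 -0.72]
0.152 [([0.57, -0.24, 0.21], [37.0, -14.0, -27.0])] [ 1.01  1.01 -0.88  2.19  1.82  0.34 -0.72]
real	1m41.412s
user	1m41.668s
sys	0m0.258s
```

```bash
python3 - <<'E'
from h import *
plan([([.42,-.15,.36],QF*R.from_rotvec([34,-25,-31],degrees=True))],step=.04,deg=8)
E
```

```text
8 rows
[[0.0077, -0.0114, -0.0007], [0.0081, -0.011, -0.0013], [0.0085, -0.0107, -0.0019], [0.0088, -0.0103, -0.0026], [0.009, -0.0099, -0.0033], [0.0091, -0.0095, -0.0041], [0.0091, -0.0092, -0.0048], [0.0089, -0.0088, -0.0056]]
[[1.94, -6.83, -3.06], [1.94, -6.83, -3.06], [1.94, -6.83, -3.06], [1.94, -6.83, -3.06], [1.94, -6.83, -3.07], [1.94, -6.83, -3.07], [1.95, -6.84, -3.06], [1.94, -6.83, -3.07]]
```

play_rows(
  translation=[
    [0.0077, -0.0114, -0.0007],
    [0.008, -0.011, -0.0013],
    [0.0085, -0.0107, -0.002],
    [0.0088, -0.0103, -0.0026],
    [0.009, -0.01, -0.0033],
    [0.009, -0.0095, -0.004],
    [0.009, -0.009, -0.005],
    [0.009, -0.009, -0.0055],
  ],
  delta_rot=[
    [1.94, -6.83, -3.06],
    [1.94, -6.83, -3.06],
    [1.94, -6.83, -3.06],
    [1.94, -6.83, -3.06],
    [1.94, -6.83, -3.06],
    [1.94, -6.83, -3.06],
    [1.94, -6.83, -3.06],
    [1.94, -6.83, -3.06],
  ],
  grip=[-1, -1, -1, -1, -1, -1, -1, -1],
)

```text
clock: 10.48
tool_pos: [0.4159, -0.1515, 0.3593]
eef_rot: [0.276, 0.92, -0.208, 0.186]
contact_force: [0.0, 0.3, -3.6]
opening: 0.451
finger_force: 30.0
```

```bash
python3 - <<'E'
from search import *
L=.0662;st();q=r.get_state()["q"]
for P,Q in[(fpt([.005,0,L+.08]),QF),(fpt([.005,0,L+.012]),QF),(fpt([0,0,L]),QF)]:
    q,m=leg(q,P,Q,10);print(q.round(2),m)
plan([(fpt([.005,0,L+.08]),QF)],step=.04,deg=8)
E
```

```text
clk 10.475 face pos [ 76.7  66.5 277.9] rot err [ 34.47 -25.19 -31.21] F face [-1.3  0.2 -3.3] ff 30.0 q [ 0.58  0.43 -0.91  2.26  1.22  0.98 -0.21]
[ 1.11  0.84 -0.94  2.19  1.27  0.29 -0.22] 0.25362409351280163
[ 1.02  0.98 -0.89  2.19  1.74  0.33 -0.66] 0.19399323371054505
[ 1.03  1.02 -0.91  2.19  1.8   0.36 -0.7 ] 0.2914990038526425
7 rows
[[0.003, 0.0015, 0.0232], [0.0016, -0.0007, 0.0234], [-0.0, -0.0028, 0.0233], [-0.0018, -0.0047, 0.0229], [-0.0036, -0.0064, 0.0222], [-0.0055, -0.008, 0.0213], [-0.0075, -0.0092, 0.0202]]
[[-4.92, 3.6, 4.46], [-4.93, 3.6, 4.46], [-4.92, 3.6, 4.46], [-4.93, 3.6, 4.46], [-4.92, 3.6, 4.46], [-4.93, 3.6, 4.45], [-4.92, 3.6, 4.45]]
```

play_rows(
  translation=[
    [0.003, 0.0015, 0.0232],
    [0.0016, -0.0007, 0.0234],
    [0, -0.0028, 0.0233],
    [-0.0018, -0.0047, 0.0229],
    [-0.0036, -0.0064, 0.0222],
    [-0.0055, -0.008, 0.0213],
    [-0.0075, -0.0092, 0.0202],
    [0, 0, 0],
  ],
  delta_rot=[
    [-4.92, 3.6, 4.46],
    [-4.92, 3.6, 4.46],
    [-4.92, 3.6, 4.46],
    [-4.92, 3.6, 4.46],
    [-4.92, 3.6, 4.46],
    [-4.93, 3.6, 4.45],
    [-4.93, 3.6, 4.45],
    [0, 0, 0],
  ],
  grip=[-1, -1, -1, -1, -1, -1, -1, -1],
)

```text
clock: 11.48
tool_pos: [0.4418, -0.2166, 0.2072]
eef_rot: [0.483, 0.849, 0.188, 0.105]
contact_force: [-0.2, 0.6, -3.6]
opening: 0.446
finger_force: 30.0
```

```bash
python3 - <<'E'
from search import *
L=.0662;st();q=r.get_state()["q"]
for P,Q in[(fpt([.005,0,L+.012]),QF),(fpt([0,0,L]),QF)]:
    q,m=leg(q,P,Q,10);print(q.round(2),m)
plan([(fpt([.004,0,L+.012]),QF)],step=.012,deg=8)
E
```

```text
clk 11.475 face pos [  2.   -2.5 145. ] rot err [ 0.18 -0.01  0.54] F face [-1.4  0.6 -3.4] ff 30.0 q [ 1.12  0.85 -0.94  2.19  1.26  0.3  -0.2 ]
[ 1.02  0.98 -0.89  2.19  1.74  0.33 -0.66] 0.19547517841266007
[ 1.02  1.02 -0.9   2.19  1.8   0.36 -0.7 ] 0.2901369077884121
6 rows
[[0.0004, 0.0004, 0.0111], [0.0004, 0.0004, 0.0111], [0.0004, 0.0003, 0.0111], [0.0005, 0.0003, 0.0112], [0.0004, 0.0004, 0.0111], [0.0005, 0.0003, 0.0112]]
[[-0.03, 0.0, -0.09], [-0.03, 0.0, -0.09], [-0.03, 0.0, -0.09], [-0.03, 0.0, -0.09], [-0.03, 0.0, -0.09], [-0.03, 0.01, -0.09]]
```

play_rows(
  translation=[
    [0.0004, 0.0004, 0.011],
    [0.0004, 0.0004, 0.011],
    [0.0004, 0.0003, 0.011],
    [0.0005, 0.0003, 0.011],
    [0.0004, 0.0004, 0.011],
    [0.0005, 0.0003, 0.011],
    [0, 0, 0],
  ],
  delta_rot=[
    [0, 0, -0.09],
    [0, 0, -0.09],
    [0, 0, -0.09],
    [0, 0, -0.09],
    [0, 0, -0.09],
    [0, 0, -0.09],
    [0, 0, 0],
  ],
  grip=[-1, -1, -1, -1, -1, -1, -1],
)

```text
clock: 12.35
tool_pos: [0.4684, -0.1954, 0.1517]
eef_rot: [0.475, 0.853, 0.188, 0.108]
contact_force: [-0.2, -0.5, -3.1]
opening: 0.449
finger_force: 30.0
```

```bash
python3 - <<'E'
from search import *
L=.0662;st();q=r.get_state()["q"]
for P,Q in[(fpt([0.004,0,L+.001]),QF)]:
    q,m=leg(q,P,Q,10);print(q.round(2),m)
plan([(fpt([.004,0,L+.002]),QF)],step=.005,deg=8)
cal=r.get_calibration("wrist");c=r.snapshot("wrist")
print(((proj("wrist",[fpt([-.024,.036,.009]),fpt([-.015,.053,0]),fpt([.015,.053,0])],cal)-[130,60])*800/240).round(0).tolist())
cv2.imwrite("pics/p5.png",cv2.resize(c[60:240,130:370],(800,600),interpolation=3))
E
```

```text
clk 12.35 face pos [ 9.1  1.8 80.4] rot err [-0.03 -0.08 -0.6 ] F face [-1.7 -0.3 -2.6] ff 30.0 q [ 1.    0.96 -0.87  2.19  1.75  0.31 -0.67]
[ 1.01  1.01 -0.89  2.19  1.79  0.35 -0.71] 0.27788935592878466
3 rows
[[-0.0006, -0.0017, 0.0041], [-0.0005, -0.0017, 0.004], [-0.0006, -0.0017, 0.0041]]
[[0.01, 0.03, 0.2], [0.01, 0.03, 0.2], [0.01, 0.02, 0.2]]
[[200.0, 384.0], [261.0, 271.0], [444.0, 272.0]]
```

View pics/p5.png

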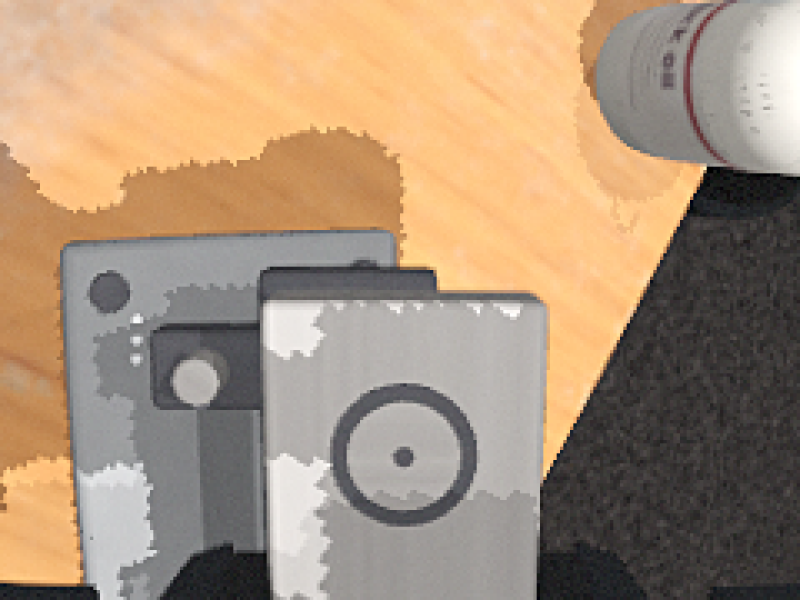

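The wrist view agrees with the fit to about 1 mm: the pin is seen at (197,382) and predicted at (200,384). I now lower the bar.

play_rows(
  translation=[
    [-0.0006, -0.0017, 0.004],
    [-0.0006, -0.0017, 0.004],
    [-0.0006, -0.0017, 0.004],
    [0, 0, 0],
    [0, 0, 0],
  ],
  delta_rot=[
    [0, 0, 0.2],
    [0, 0, 0.2],
    [0, 0, 0.2],
    [0, 0, 0],
    [0, 0, 0],
  ],
  grip=[-1, -1, -1, -1, -1],
)

```text
clock: 13.02
tool_pos: [0.4691, -0.1982, 0.1375]
eef_rot: [0.481, 0.85, 0.189, 0.107]
contact_force: [0.0, 0.5, -2.8]
opening: 0.452
finger_force: 30.0
```

```bash
python3 - <<'E'
from h import *
st()
E
```

```text
clk 13.025 face pos [ 2.4 -1.  67.8] rot err [-0.03 -0.08  0.22] F face [-1.   0.4 -2.7] ff 30.0 q [ 1.02  1.01 -0.89  2.19  1.8   0.35 -0.71]
```

play_rows(
  translation=[
    [0.001, 0, 0.001],
    [0, 0, 0.001],
    [0, 0, 0],
    [0, 0, 0],
  ],
  delta_rot=[
    [0, 0, -0.2],
    [0, 0, 0],
    [0, 0, 0],
    [0, 0, 0],
  ],
  grip=[-1, -1, -1, -1],
)

```text
clock: 13.52
tool_pos: [0.4691, -0.1969, 0.1364]
eef_rot: [0.479, 0.85, 0.188, 0.107]
contact_force: [-3.5, -2.1, 6.0]
opening: 0.448
finger_force: 30.0
```

```bash
python3 - <<'E'
from h import *
st()
E
```

```text
clk 13.525 face pos [ 2.4  0.1 66.6] rot err [-0.03 -0.13 -0.02] F face [-1.2  0.1  7.2] ff 30.0 q [ 1.02  1.01 -0.9   2.19  1.81  0.36 -0.72]
```

play_rows(
  translation=[
    [0, -0.001, 0],
    [0, -0.001, 0],
    [0, -0.001, 0],
    [0, -0.001, 0],
  ],
  delta_rot=[
    [0, 0, 0],
    [0, 0, 0],
    [0, 0, 0],
    [0, 0, 0],
  ],
  grip=[-1, -1, -1, -1],
)

```text
clock: 14.02
tool_pos: [0.4684, -0.1973, 0.1361]
eef_rot: [0.478, 0.851, 0.191, 0.109]
contact_force: [1.2, 0.4, 6.0]
opening: 0.448
finger_force: 30.0
```

```bash
python3 - <<'E'
from h import *
st()
E
```

```text
clk 14.025 face pos [ 1.7  0.1 66.7] rot err [-0.39 -0.09 -0.16] F face [ 3.6 -0.3  4.9] ff 30.0 q [ 1.02  1.02 -0.9   2.19  1.82  0.36 -0.72]
```

play_rows(
  translation=[
    [0, -0.001, -0.0003],
    [0, -0.001, 0],
    [0, 0, 0],
    [0, 0, 0],
  ],
  delta_rot=[
    [0.2, 0, 0],
    [0.2, 0, 0],
    [0, 0, 0],
    [0, 0, 0],
  ],
  grip=[-1, -1, -1, -1],
)

```text
clock: 14.52
tool_pos: [0.4667, -0.1986, 0.135]
eef_rot: [0.478, 0.851, 0.188, 0.107]
contact_force: [2.8, 2.5, 6.1]
opening: 0.45
finger_force: 30.0
```

```bash
python3 - <<'E'
from h import *
st()
cal=r.get_calibration("wrist");c=r.snapshot("wrist")
print(((proj("wrist",[fpt([-.024,.036,.009]),fpt([-.015,.053,0]),fpt([.015,.053,0])],cal)-[130,60])*800/240).round(0).tolist())
cv2.imwrite("pics/p6.png",cv2.resize(c[60:240,130:370],(800,600),interpolation=3))
E
```

```text
clk 14.525 face pos [-0.8 -0.1 66.6] rot err [ 0.07 -0.09 -0.14] F face [5.9 0.7 4. ] ff 30.0 q [ 1.02  1.01 -0.9   2.19  1.81  0.36 -0.71]
[[246.0, 394.0], [311.0, 270.0], [511.0, 271.0]]
```

View pics/p6.png

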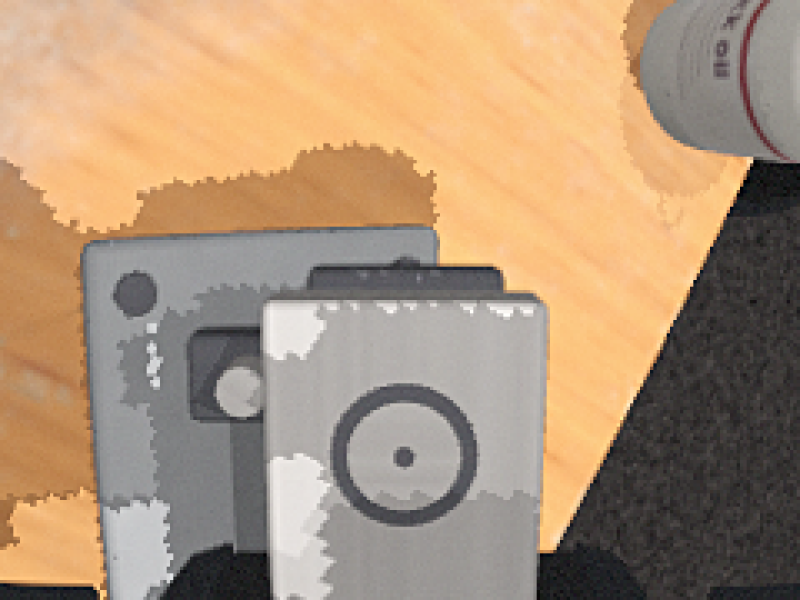

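The pin's right edge, at about (262,390), now nearly meets the bar's edge. I push about 1.5 mm more to confirm contact, then release.

play_rows(
  translation=[
    [0, -0.001, 0],
    [0, -0.001, 0],
    [0, 0, 0],
    [0, 0, 0],
  ],
  delta_rot=[
    [0, 0, 0],
    [0, 0, 0],
    [0, 0, 0],
    [0, 0, 0],
  ],
  grip=[-1, -1, -1, -1],
)

```text
clock: 15.08
tool_pos: [0.4665, -0.1987, 0.1349]
eef_rot: [0.478, 0.851, 0.189, 0.108]
contact_force: [6.3, 4.5, 5.1]
opening: 0.447
finger_force: 30.0
```

```bash
python3 - <<'E'
from h import *
st()
E
```

```text
clk 15.075 face pos [-1.  -0.  66.6] rot err [-0.12 -0.07 -0.21] F face [9.2 0.6 1.4] ff 30.0 q [ 1.02  1.01 -0.9   2.19  1.82  0.36 -0.71]
```

The bar is firm against the pins: it moved only 0.2 mm while the force rose to 9 N. I open slightly, push it with the uphill finger so it seats on both pins, then open and retreat.

play_rows(
  translation=[
    [0, 0, 0],
    [0, 0, 0],
    [0, 0, -0.0005],
    [0, 0, 0],
  ],
  delta_rot=[
    [0, 0, 0],
    [0, 0, 0],
    [0, 0, 0],
    [0, 0, 0],
  ],
  grip=[0.15, 0.15, 0.15, 0.15],
)

```text
clock: 15.58
tool_pos: [0.4628, -0.2009, 0.1329]
eef_rot: [0.48, 0.851, 0.185, 0.105]
contact_force: [3.2, 2.3, -1.2]
opening: 0.573
finger_force: 1.4
```

```bash
python3 - <<'E'
from h import *
st();print(r.get_state()["opening"])
E
```

```text
clk 15.575 face pos [-5.7 -0.  66.6] rot err [ 0.39 -0.08  0.02] F face [ 3.1  0.4 -2.7] ff 1.4 q [ 1.03  1.01 -0.89  2.2   1.82  0.36 -0.71]
0.5730643829268635
```

play_rows(
  translation=[
    [0, -0.001, 0],
    [0, -0.001, 0],
    [0, 0, 0],
    [0, 0, 0],
  ],
  delta_rot=[
    [0, 0, 0],
    [0, 0, 0],
    [0, 0, 0],
    [0, 0, 0],
  ],
  grip=[0.15, 0.15, 0.15, 0.15],
)

```text
clock: 16.08
tool_pos: [0.4625, -0.2011, 0.1329]
eef_rot: [0.479, 0.851, 0.187, 0.106]
contact_force: [5.0, 2.6, 1.3]
opening: 0.578
finger_force: 2.9
```

```bash
python3 - <<'E'
from h import *
st()
E
```

```text
clk 16.075 face pos [-6.1 -0.1 66.7] rot err [ 0.2  -0.08 -0.06] F face [ 5.6 -0.4 -1.1] ff 2.9 q [ 1.03  1.02 -0.9   2.2   1.82  0.36 -0.71]
```

play_rows(
  translation=[
    [0, 0.003, 0],
    [0, 0.004, 0],
    [0, 0, 0],
    [0, 0, -0.02],
    [0, 0, -0.04],
    [0, 0, -0.04],
    [0, 0, -0.02],
    [0, 0, 0],
  ],
  delta_rot=[
    [0, 0, 0],
    [0, 0, 0],
    [0, 0, 0],
    [0, 0, 0],
    [0, 0, 0],
    [0, 0, 0],
    [0, 0, 0],
    [0, 0, 0],
  ],
  grip=[0.4, 0.8, 1, 1, 1, 1, 1, 1],
)

```text
clock: 17.08
tool_pos: [0.4305, -0.2212, 0.2227]
eef_rot: [0.481, 0.852, 0.182, 0.103]
contact_force: [0.3, 0.4, -0.5]
opening: 1.003
finger_force: 0.0
```

```bash
python3 - <<'E'
from h import *
st()
cal=r.get_calibration("wrist");c=r.snapshot("wrist")
import pickle;pickle.dump((cal,c),open("w6.pkl","wb"))
print(((proj("wrist",[fpt([-.001,.028,.014]),fpt([-.021,.05,.014]),fpt([.019,.05,.014])],cal)-[130,60])*800/240).round(0).tolist())
a=r.snapshot("scene");b=r.snapshot("top")
o=np.zeros((600,800,3),np.uint8)
o[:,:500]=cv2.resize(c[50:290,150:350],(500,600),interpolation=3)
o[:300,500:]=cv2.resize(a[155:215,250:310],(300,300),interpolation=3)
o[300:,500:]=cv2.resize(b[140:200,230:290],(300,300),interpolation=3)
cv2.imwrite("pics/p7.png",o)
E
```

```text
clk 17.075 face pos [ -2.4  -0.7 164. ] rot err [ 0.87 -0.06  0.05] F face [ 0.2  0.2 -0.6] ff 0.0 q [ 1.13  0.8  -0.92  2.19  1.09  0.29 -0.03]
[[419.0, 335.0], [334.0, 243.0], [505.0, 243.0]]
```

View pics/p7.png

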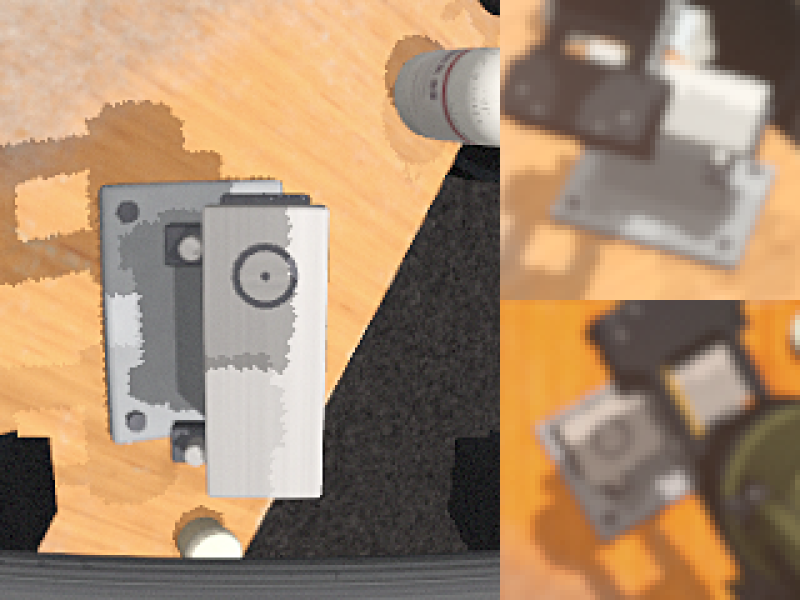

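The bar lies on the rest, ring up at crop (265,276), with its left long edge against both pins at (190,248) and (195,455). The gripper is clear of it. Next is the probe, starting with its position and arm configurations for lifting and pressing.

```bash
cat > t2.py <<'E'
from search import *
import pickle
cal,c=pickle.load(open("w6.pkl","rb"))
e,v=ray("wrist",[[256,160.4],[(205)/2.5+150,207/2.5+50],[328/2.5+150,206/2.5+50],[322/2.5+150,497/2.5+50],[208/2.5+150,497/2.5+50]],cal)
e=FR.inv().apply(e-REST-[0,0,.075]);v=FR.inv().apply(v)
print("face mm spot, corners",((e+v*((.014-e[2])/v[:,2:]))*1e3).round(1).tolist())
print("cap top",at_z("top",[334.5,164],.123).round(4),"scene",at_z("scene",[331.5,213],.123).round(4))
rng=np.random.default_rng(1)
def opts(name,P,Qs,n=6):
    out=[]
    for lab,Q in Qs:
        for q3 in np.arange(-1.2,1.3,.4):
            for k in range(n):
                x,cc=ik(P,Q,q3,np.clip(np.array([.8,.8,q3,2,1.2,.5,0])+rng.normal(0,.5,7),LO,HI))
                if cc<1e-3: out.append((np.minimum(x-LO,HI-x).min(),lab,x.round(2)))
    out.sort(key=lambda t:-t[0]);print(name)
    seen=set()
    for o in out:
        if (o[1]) in seen: continue
        seen.add(o[1]);print(" ",o[0].round(2),o[1],o[2])
pr=np.array([.470,-.378])
opts("grasp",np.r_[pr,.206],[(y,Rtool(y)) for y in(3.3,93.3,-86.7,183.3)],3)
press=fpt([-.001,.028,.014+.131-.004]);print(press)
opts("press",press,[(a,QF*R.from_euler('z',a,degrees=True)) for a in range(-150,181,30)],2)
E
python3 t2.py
```

```text
face mm spot, corners [[-0.8, 28.1, 14.0], [-19.6, 50.0, 14.0], [18.7, 50.4, 14.0], [19.4, -49.1, 14.0], [-20.3, -49.3, 14.0]]
cap top [[ 0.4708 -0.3794  0.123 ]] scene [[ 0.4648 -0.3826  0.123 ]]
grasp
  0.67 3.3 [ 0.83  0.81 -0.4   1.71  0.44  0.71  0.25]
  0.67 -86.7 [ 0.83  0.81 -0.4   1.71  0.44  0.71 -1.32]
  0.67 93.3 [ 0.83  0.81 -0.4   1.71  0.44  0.71  1.82]
  0.53 183.3 [ 0.38  0.82  0.4   1.74 -0.47  0.68 -2.04]
[ 0.42504957 -0.19098809  0.20236678]
press
  0.27 -150 [ 1.2   0.97 -1.2   2.27  1.52  0.53  2.12]
  0.27 -120 [ 1.2   0.97 -1.2   2.27  1.52  0.53  1.59]
  0.27 60 [ 1.2   0.97 -1.2   2.27  1.52  0.53 -1.55]
  0.27 -90 [ 1.2   0.97 -1.2   2.27  1.52  0.53  1.07]
  0.27 -60 [ 1.2   0.97 -1.2   2.27  1.52  0.53  0.55]
  0.27 -30 [ 1.2   0.97 -1.2   2.27  1.52  0.53  0.02]
  0.27 0 [ 1.2   0.97 -1.2   2.27  1.52  0.53 -0.5 ]
  0.27 90 [ 1.2   0.97 -1.2   2.27  1.52  0.53 -2.07]
  0.27 30 [ 1.2   0.97 -1.2   2.27  1.52  0.53 -1.02]
  0.12 180 [ 1.02  0.8  -0.8   2.28  1.63  0.17  2.54]
  0.07 120 [ 1.2   0.97 -1.2   2.27  1.52  0.53 -2.59]
```

```bash
cat > t3.py <<'E'
from search import *
q=r.get_state()["q"]
H=[([.43,-.24,.28],Rtool(20)),([.469,-.379,.27],Rtool(3.3)),([.469,-.379,.144],Rtool(3.3)),([.469,-.379,.23],Rtool(3.3))]
for P,Q in H:
    q,m=leg(q,np.array(P),Q,12);print(q.round(2),m.round(2))
QP=FR.apply([0,0,1])
for a in(-60,-28,0):
  Qp=QF*R.from_euler('z',a,degrees=True)
  qq=q.copy()
  for P,Q in[(fpt([-.001,.028,.22]),Qp),(fpt([-.001,.028,.141]),Qp)]:
    qq,m=leg(qq,np.array(P),Q,16);print(a,qq.round(2),m.round(2))
plan(H[:2],step=.05,deg=8)
E
python3 t3.py
```

```text
[ 0.98  0.7  -0.94  1.96  0.75  0.87 -0.02] 0.3
[ 1.05  0.82 -0.85  1.65  0.71  1.    0.03] 0.54
[ 0.99  0.97 -0.72  1.73  0.88  0.79 -0.11] 0.63
[ 1.04  0.87 -0.81  1.69  0.76  0.93 -0.02] 0.66
-60 [ 1.36  0.84 -1.32  2.24  1.12  0.55  0.92] 0.15
-60 [ 1.18  0.94 -1.14  2.27  1.53  0.47  0.54] 0.16
-28 [ 1.32  0.78 -1.21  2.24  1.03  0.44  0.46] 0.26
-28 [ 1.09  0.84 -0.93  2.27  1.57  0.28 -0.05] 0.23
0 [ 1.27  0.72 -1.09  2.24  0.91  0.36  0.1 ] 0.32
0 [ 0.99  0.72 -0.7   2.28  1.16  0.08 -0.13] 0.04
7 rows
[[-0.0041, 0.0035, -0.0145], [-0.0041, 0.0022, -0.0147], [-0.0042, 0.0008, -0.0149], [-0.0043, -0.0005, -0.0148], [-0.048, -0.0036, 0.0033], [-0.0481, 0.0011, 0.0033], [-0.0478, 0.0057, 0.0034]]
[[6.0, -0.61, 2.76], [6.0, -0.61, 2.77], [6.0, -0.61, 2.76], [5.99, -0.6, 2.77], [0.0, -0.0, 5.57], [0.0, -0.0, 5.56], [0.0, -0.0, 5.57]]
```

play_rows(
  translation=[
    [-0.004, 0.0035, -0.0145],
    [-0.004, 0.002, -0.0147],
    [-0.004, 0.001, -0.015],
    [-0.0045, -0.0005, -0.015],
    [-0.048, -0.0036, 0.003],
    [-0.048, 0.001, 0.003],
    [-0.048, 0.0055, 0.004],
    [0, 0, 0],
  ],
  delta_rot=[
    [6, -0.6, 2.75],
    [6, -0.6, 2.75],
    [6, -0.6, 2.75],
    [6, -0.6, 2.8],
    [0, 0, 5.6],
    [0, 0, 5.6],
    [0, 0, 5.5],
    [0, 0, 0],
  ],
  grip=[1, 1, 1, 1, 1, 1, 1, 1],
)

```text
clock: 18.23
tool_pos: [0.4685, -0.3828, 0.2689]
eef_rot: [0.689, 0.725, -0.001, 0.0]
contact_force: [-0.2, 0.6, -0.2]
opening: 0.998
finger_force: 0.0
```

```bash
cat > t4.py <<'E'
from h import *
st();s=r.get_state();print(s["tool_pos"])
cal=r.get_calibration("wrist");c=r.snapshot("wrist");cv2.imwrite("pics/w8.png",c)
print("pred cap px",proj("wrist",[[.469,-.379,.123]],cal))
for t in("probe","stand"):
    for d in r.look_for("wrist",t):print(t,d["point"].round(4) if hasattr(d["point"],"round") else d["point"],round(d["confidence"],2))
    for d in r.silhouettes("wrist",t):
        ys,xs=np.nonzero(d["pixels"]);print(t,round(d["confidence"],2),len(xs),xs.min(),xs.max(),ys.min(),ys.max())
# bright round cap search within dark grip
g=cv2.cvtColor(c,cv2.COLOR_BGR2GRAY)
x,y=proj("wrist",[[.469,-.379,.123]],cal)[0].astype(int)
np.set_printoptions(linewidth=250)
print(x,y);print(g[y-45:y+46:3,x-45:x+46:3])
E
python3 t4.py
```

```text
clk 18.225 face pos [ -29.3 -158.6  227.5] rot err [24.58 -6.26 27.79] F face [ 0.1  0.6 -0.3] ff 0.0 q [ 1.06  0.82 -0.84  1.65  0.71  1.01  0.02]
[ 0.46848153 -0.38278395  0.26885503]
pred cap px [[251.94570272 192.00832922]]
probe [0.2006, -0.3237, 0.029] 0.9
probe [0.4713, -0.3715, 0.1188] 0.77
probe 0.71 2468 24 57 48 159
probe 0.6 1277 236 270 165 205
stand [0.4712, -0.3623, 0.0688] 0.75
stand 0.67 3768 221 285 129 212
251 192
[[140 143 137 138 133 201 224 220 220 225 223 225 225 223 222 223 254 254 254 254 254 254 254 218 222 218 222 137 135 134 135]
 [139 145 141 141 133 197 224 221 221 224 222 225 222 223 221 250 254 254 254 254 254 254 254 219 225 219 225 135 134 137 139]
 [141 139 141 135 126 195 222 221 220 225 224 226 223 224 223 254 254 254 254 254 254 254 254 219 224 219 225 134 134 134 137]
 [204 204 193 189 204 194 223 221 219 224 222 226 223 224 221 223 255 255 255 254 254 254 254 221 224 220 226 141 135 134 139]
 [194 202 204 202 207 194 222 220 221 225 222 225 224 222 221 224 223 219 219 218 254 254 254 255 225 218 228 123 131 140 166]
 [199 200 197 198 197 182 22
[... 2574 characters left out ...]
179 180 175 180 177 188 184 184 187 173 177 183 183 176 185 186]
 [180 176 180 184 183 181 190 188 174 180 172 172 184 179 177 183 177 172 180 175 181 184 182 186 170 178 185 185 187 183 182]
 [174 178 182 184 179 186 181 182 187 184 175 177 183 186 184 180 184 181 182 175 182 181 187 176 176 182 189 190 185 184 182]
 [170 178 183 180 181 189 183 180 183 183 181 183 187 185 186 184 177 179 175 172 175 177 179 173 181 183 190 184 185 183 193]
 [178 182 177 174 182 187 180 184 178 176 179 182 177 179 179 192 182 179 170 175 176 174 181 182 188 192 185 186 186 187 199]
 [173 181 177 179 177 176 171 174 180 182 176 176 181 179 171 175 193 190 176 179 170 171 176 191 195 193 191 192 188 190 197]]
```

The printed pixels show the cap centred at about (253,190) and the grip square to the stand. That puts the probe at (0.4703, −0.3778). I descend and grasp it.

```bash
python3 - <<'E'
from h import *
print(at_z("wrist",[[253.3,190.3]],.123))
s=r.get_state();q=R.from_quat(s["eef_rot"])
plan([([.4703,-.3778,.2],Rtool(3)),([.4703,-.3778,.144],Rtool(3),.02)],step=.035)
E
```

```text
[[ 0.47063525 -0.37229593  0.123     ]]
6 rows
[[-0.0002, 0.0004, 0.0237], [-0.0002, 0.0004, 0.0236], [-0.0002, 0.0005, 0.0237], [-0.0, 0.0, 0.0187], [-0.0, 0.0, 0.0186], [-0.0, 0.0, 0.0187]]
[[0.0, -0.01, 0.17], [0.01, -0.01, 0.17], [0.0, -0.01, 0.17], [0.0, 0.0, -0.0], [0.0, 0.0, -0.0], [0.0, 0.0, -0.0]]
```

play_rows(
  translation=[
    [0, 0.0004, 0.0237],
    [0, 0.0004, 0.0237],
    [0, 0.0005, 0.0237],
    [0, 0, 0.0187],
    [0, 0, 0.0187],
    [0, 0, 0.0187],
    [0, 0, 0],
    [0, 0, 0],
  ],
  delta_rot=[
    [0, 0, 0.17],
    [0, 0, 0.17],
    [0, 0, 0.17],
    [0, 0, 0],
    [0, 0, 0],
    [0, 0, 0],
    [0, 0, 0],
    [0, 0, 0],
  ],
  grip=[1, 1, 1, 1, 1, 1, 1, 1],
)

```text
clock: 19.48
tool_pos: [0.4705, -0.3791, 0.1442]
eef_rot: [0.69, 0.724, 0.0, 0.001]
contact_force: [0.5, -0.4, 0.1]
opening: 0.999
finger_force: 0.0
```

```bash
python3 - <<'E'
from h import *
s=r.get_state();print(s["tool_pos"],(Rtool(3).inv()*R.from_quat(s["eef_rot"])).as_rotvec(degrees=True).round(2),s["contact_force"])
plan([([.4703,-.3777,.144],Rtool(3))])
E
```

```text
[ 0.47050028 -0.37905476  0.14422008] [-0.08 -0.02  0.19] [ 0.52614141 -0.38801529  0.11980284]
1 rows
[[0.0014, -0.0001, 0.0002]]
[[0.08, 0.02, -0.19]]
```

Now I nudge into line, close and check the grip, then lift straight up.

play_rows(
  translation=[
    [0.0014, 0, 0],
    [0, 0, 0],
    [0, 0, 0],
    [0, 0, 0],
    [0, 0, 0],
    [0, 0, 0],
    [0, 0, 0],
    [0, 0, 0],
  ],
  delta_rot=[
    [0.1, 0, -0.2],
    [0, 0, 0],
    [0, 0, 0],
    [0, 0, 0],
    [0, 0, 0],
    [0, 0, 0],
    [0, 0, 0],
    [0, 0, 0],
  ],
  grip=[0.4, 0, -1, -1, -1, -1, -1, -1],
  squeeze=35,
)

```text
clock: 20.48
tool_pos: [0.47, -0.3776, 0.1438]
eef_rot: [0.688, 0.725, -0.0, -0.0]
contact_force: [0.1, 0.1, -0.6]
opening: 0.313
finger_force: 34.7
```

```bash
python3 - <<'E'
from h import *
s=r.get_state();print(s["tool_pos"],(Rtool(3).inv()*R.from_quat(s["eef_rot"])).as_rotvec(degrees=True).round(2),s["contact_force"],s["opening"]*88,s["finger_force"])
E
```

```text
[ 0.47002325 -0.37764086  0.14380241] [ 0.07 -0.01 -0.  ] [ 0.05671496  0.12638764 -0.57393382] 27.583896530444285 34.72619650885463
```

The probe is held, 27.6 mm wide. I lift it and plan the way to the pre-press pose.

play_rows(
  translation=[
    [0, 0, -0.01],
    [0, 0, -0.025],
    [0, 0, -0.025],
    [0, 0, -0.025],
    [0, 0, -0.015],
    [0, 0, 0],
  ],
  delta_rot=[
    [0, 0, 0],
    [0, 0, 0],
    [0, 0, 0],
    [0, 0, 0],
    [0, 0, 0],
    [0, 0, 0],
  ],
  grip=[-1, -1, -1, -1, -1, -1],
)

```text
clock: 21.22
tool_pos: [0.4705, -0.3778, 0.2449]
eef_rot: [0.688, 0.725, -0.0, 0.001]
contact_force: [0.4, 0.3, -2.3]
opening: 0.316
finger_force: 34.7
```

```bash
cat > t5.py <<'E'
from search import *
s=r.get_state();print(s["tool_pos"],s["contact_force"],s["opening"]*88,s["finger_force"],s["q"].round(2))
for a in(-70,-55,-40,-28):
  Qp=QF*R.from_euler('z',a,degrees=True);q=s["q"]
  for P,Q in[(fpt([-.001,.028,.20]),Qp),(fpt([-.001,.028,.141]),Qp)]:
    q,m=leg(q,np.array(P),Q,16);print(a,q.round(2),m.round(2))
plan([(fpt([-.001,.028,.20]),QF*R.from_euler('z',-50,degrees=True))],step=.03,deg=5)
E
python3 t5.py
```

```text
[ 0.47054217 -0.37779621  0.24490393] [ 0.4390572   0.26878082 -2.27730536] 27.79619526697461 34.72949730232358 [ 1.04  0.85 -0.83  1.67  0.74  0.96 -0.01]
-70 [ 1.31  0.87 -1.28  2.25  1.22  0.53  1.  ] 0.19
-70 [ 1.19  0.96 -1.17  2.27  1.53  0.5   0.72] 0.2
-55 [ 1.3   0.84 -1.24  2.25  1.2   0.48  0.76] 0.23
-55 [ 1.17  0.92 -1.11  2.27  1.53  0.45  0.45] 0.25
-40 [ 1.28  0.81 -1.18  2.25  1.16  0.43  0.54] 0.29
-40 [ 1.13  0.89 -1.03  2.27  1.54  0.37  0.18] 0.29
-28 [ 1.26  0.79 -1.13  2.25  1.13  0.39  0.37] 0.31
-28 [ 1.09  0.85 -0.94  2.27  1.56  0.29 -0.05] 0.24
17 rows
[[0.0104, -0.0034, -0.0007], [0.0107, -0.0025, -0.0008], [0.0108, -0.0017, -0.0009], [0.0109, -0.0008, -0.001], [0.0109, 0.0001, -0.0011], [0.0109, 0.001, -0.0011], [0.0108, 0.0019, -0.0011], [0.0106, 0.0027, -0.0011], [0.0103, 0.0036, -0.0011], [0.01, 0.0044, -0.001], [0.0096, 0.0052, -0.0009], [0.0091, 0.006, -0.0008], [0.0086, 0.0067, -0.0007], [0.0081, 0.0074, -0.0006], [0.0075, 0.0081, -0.0004], [0.0068, 0.0086, -0.0002], [0.0061, 0.0091, -0.0]]
[[-1.56, -0.3, -4.52], [-1.56, -0.3, -4.52], [-1.56, -0.3, -4.52], [-1.56, -0.3, -4.52], [-1.56, -0.29, -4.52], [-1.56, -0.3, -4.52], [-1.56, -0.3, -4.52], [-1.57, -0.29, -4.52], [-1.56, -0.3, -4.52], [-1.57, -0.29, -4.52], [-1.57, -0.3, -4.52], [-1.56, -0.29, -4.52], [-1.57, -0.3, -4.52], [-1.56, -0.29, -4.52], [-1.57, -0.29, -4.53], [-1.56, -0.3, -4.52], [-1.57, -0.29, -4.53]]
```

```bash
python3 - <<'E'
from h import *
plan([(fpt([-.0008,.028,.20]),QF*R.from_euler('z',-40,degrees=True))],step=.03,deg=7)
E
```

```text
11 rows
[[0.0161, -0.0052, -0.001], [0.0166, -0.0034, -0.0013], [0.0168, -0.0016, -0.0015], [0.0169, 0.0002, -0.0015], [0.0168, 0.0021, -0.0016], [0.0164, 0.0039, -0.0015], [0.0159, 0.0057, -0.0014], [0.0152, 0.0075, -0.0012], [0.0143, 0.0091, -0.0009], [0.0133, 0.0105, -0.0005], [0.0121, 0.012, -0.0001]]
[[-2.4, -0.24, -6.1], [-2.4, -0.24, -6.1], [-2.4, -0.24, -6.09], [-2.4, -0.24, -6.1], [-2.4, -0.24, -6.09], [-2.4, -0.24, -6.1], [-2.4, -0.24, -6.09], [-2.4, -0.24, -6.1], [-2.4, -0.24, -6.09], [-2.4, -0.24, -6.1], [-2.4, -0.24, -6.09]]
```

play_rows(
  translation=[
    [0.016, -0.005, -0.001],
    [0.0165, -0.0035, -0.0013],
    [0.017, -0.0015, -0.0015],
    [0.017, 0, -0.0015],
    [0.017, 0.002, -0.0015],
    [0.0165, 0.004, -0.0015],
    [0.016, 0.0055, -0.0015],
    [0.015, 0.0075, -0.001],
    [0.0145, 0.009, -0.001],
    [0.013, 0.0105, -0.0005],
    [0.012, 0.012, 0],
    [0, 0, 0],
    [0, 0, 0],
  ],
  delta_rot=[
    [-2.4, -0.24, -6.1],
    [-2.4, -0.24, -6.1],
    [-2.4, -0.24, -6.1],
    [-2.4, -0.24, -6.1],
    [-2.4, -0.24, -6.1],
    [-2.4, -0.24, -6.1],
    [-2.4, -0.24, -6.1],
    [-2.4, -0.24, -6.1],
    [-2.4, -0.24, -6.1],
    [-2.4, -0.24, -6.1],
    [-2.4, -0.24, -6.1],
    [0, 0, 0],
    [0, 0, 0],
  ],
  grip=[-1, -1, -1, -1, -1, -1, -1, -1, -1, -1, -1, -1, -1],
)

```text
clock: 22.85
tool_pos: [0.4035, -0.2042, 0.2546]
eef_rot: [0.16, 0.963, 0.141, 0.163]
contact_force: [0.7, -0.4, -1.9]
opening: 0.317
finger_force: 34.7
```

```bash
cat > t6.py <<'E'
from search import *
import sys
QPr=QF*R.from_euler('z',-40,degrees=True)
s=r.get_state();p=s["tool_pos"];q=R.from_quat(s["eef_rot"]);tip=p+q.apply([0,0,.1308])
print("clk",s["clock"],"tip face mm",(FR.inv().apply(tip-REST-[0,0,.075])*1e3).round(1),"rot",(QPr.inv()*q).as_rotvec(degrees=True).round(2),"F",FR.inv().apply(s["contact_force"]).round(2),"M",s["moment"].round(2),"q",s["q"].round(2))
if len(sys.argv)>1:
    P=fpt([-.0008,.028,.014+.1308+float(sys.argv[1])*1e-3])
    qq,m=leg(s["q"],P,QPr,8);print(qq.round(2),m.round(2));plan([(P,QPr)],step=.015,deg=5)
E
python3 t6.py 15
python3 - <<'E'
from h import *
# wrist view: predicted ring and probe tip pixels, and dark ring blob
s=r.get_state();p=s["tool_pos"];q=R.from_quat(s["eef_rot"]);cal=r.get_calibration("wrist");c=r.snapshot("wrist");cv2.imwrite("pics/w9.png",c)
print("spot",proj("wrist",[fpt([-.0008,.028,.014])],cal),"tip",proj("wrist",[p+q.apply([0,0,.1308])],cal),"barrel end",proj("wrist",[p+q.apply([0,0,.1168])],cal))
g=cv2.cvtColor(c,cv2.COLOR_BGR2GRAY)
x,y=proj("wrist",[p+q.apply([0,0,.1308])],cal)[0].astype(int)
np.set_printoptions(linewidth=250);print(x,y);print(g[y-40:y+41:3,x-45:x+46:3])
E
```

```text
clk 22.85 tip face mm [-2.  28.1 68.3] rot [0.01 0.13 0.13] F [-0.42 -0.7  -1.89] M [-0.23  0.4  -0.02] q [ 1.27  0.81 -1.18  2.25  1.16  0.43  0.54]
[ 1.16  0.85 -1.05  2.27  1.41  0.36  0.31] 0.29
3 rows
[[-0.0002, 0.0003, 0.0131], [-0.0002, 0.0003, 0.0131], [-0.0002, 0.0003, 0.0131]]
[[-0.0, -0.04, -0.04], [-0.01, -0.05, -0.04], [-0.0, -0.04, -0.05]]
spot [[252.07048851 186.0272    ]] tip [[251.17204759 203.06863418]] barrel end [[251.19698881 209.18644228]]
251 203
[[125 119 117 120  98 102 100  96  82 115 236 242  86 242 232 233 229 238 233  95  88  55 216 198 200 206 200 195 199 199 203]
 [121 121 121  96 100 103 102 101  99 107  63  80 233 231 230 232 237 232 237 248 113  91 103 211 200 202 199 195 201 200 201]
 [117 122  98 100 102 102 100 101 106 104  97 206 231 230 232 235 232 239 235 240 244 170  83  85 176 197 202 195 202 200 202]
 [119 106 101  99 102 102 102 100 102  96 181 232 229 230 234 231 238 234 239 237 243 244 219  90  98 203 202 193 200 201 201]
 [116  99 101 101  99 105 102 105 103 150 235 227 231 233 207 106 146 245 238 240 242 244 242 231  79 201 202 187 197 
[... 2103 characters left out ...]
 23  32  22  25  31  15  22  21  16  28  24  33  28  26  34  26]
 [ 36  31  27  19  34  29  16  32  25  24  28  24  11  12  21  15  11  29  12  24  26  17  21  18  26  28  31  25  27  34  35]
 [ 27  26  35  27  27  26  17  15  31  26  17   6  16  14  24  15  20  26  19  20  17  31  19  24  25  29  33  28  29  25  31]
 [ 38  20  38  29  31  25  25  11  23  33  18  31  19  27  13  16  18  22  13  24  21  23  16  19  15  27  31  29  32  27  27]
 [ 33  31  37  23  26  31  19  24   7  17  32  29  23  16  21  22  18  29  10  24  27   8  18  19  24  35  27  31  39  30  27]
 [ 20  29  27  28  22  21  26  21  11  21  25  19  24   1  15  32  24  19  18   9  21  20  31   4  22  15  31  33  28  28  28]]
```

play_rows(
  translation=[
    [0, 0.0003, 0.013],
    [0, 0.0003, 0.013],
    [-0.0005, 0.0003, 0.013],
    [0, 0, 0.005],
    [0, 0, 0],
    [0, 0, 0],
  ],
  delta_rot=[
    [0, 0, 0],
    [0, -0.05, 0],
    [0, 0, 0],
    [0, 0, 0],
    [0, 0, 0],
    [0, 0, 0],
  ],
  grip=[-1, -1, -1, -1, -1, -1],
)

```text
clock: 23.65
tool_pos: [0.4199, -0.1936, 0.2158]
eef_rot: [0.159, 0.963, 0.141, 0.164]
contact_force: [1.1, 0.7, -0.5]
opening: 0.319
finger_force: 34.7
```

```bash
python3 t6.py 2
cat > t7.py <<'E'
from h import *
s=r.get_state();p=s["tool_pos"];q=R.from_quat(s["eef_rot"]);cal=r.get_calibration("wrist");c=r.snapshot("wrist");cv2.imwrite("pics/w10.png",c)
print("spot",proj("wrist",[fpt([-.0008,.028,.014])],cal),"tip",proj("wrist",[p+q.apply([0,0,.1308])],cal),"barrel end",proj("wrist",[p+q.apply([0,0,.1168])],cal))
g=cv2.cvtColor(c,cv2.COLOR_BGR2GRAY)
x,y=proj("wrist",[p+q.apply([0,0,.1308])],cal)[0].astype(int)
np.set_printoptions(linewidth=250);print(x,y);print(g[y-30:y+21:2,x-30:x+31:2])
E
python3 t7.py
```

```text
clk 23.65 tip face mm [-0.6 28.6 24.8] rot [-0.02  0.04  0.01] F [ 0.94  0.03 -0.96] M [-0.27  0.45 -0.05] q [ 1.15  0.85 -1.03  2.27  1.44  0.35  0.28]
[ 1.14  0.87 -1.02  2.27  1.51  0.35  0.22] 0.29
1 rows
[[-0.0002, -0.0005, 0.0088]]
[[0.02, -0.04, -0.01]]
spot [[250.40757646 199.23747713]] tip [[251.09732937 203.09809203]] barrel end [[251.11949282 209.21723237]]
251 203
[[105 101 106  90  56 155 150 153 155 118 156 155 150 148 145 216 218 224 222 221 220 158  96  93  90  94  25 210 208 197 201]
 [104 105 104 105  85  51 115 120  92 155 152 147 151 149 151 220 225 222 221 222 238 239 194  89  93  93  85  34 221 201 202]
 [ 98 103 103 102 103 105  77  89 151 154 151 154 149 152 143 143 228 221 224 225 219 244 248 216  94  92  89  78  45 179 206]
 [103 104 107 105 104 102  85 148 155 151 150 149 149 148 150 149 217 222 226 220 241 242 243 249 230 108  99  93  92  65 130]
 [105 101 104 100  99  95 134 156 148 148 148 153 147 150 151 150 222 227 221 223 245 241 239 244 249 237 127 100  89  93  92]
 [101 103 102 100  94 136 156 151 149 148 153 150 151 152 151 149 141 225 226 225 239 
[... 1881 characters left out ...]
 98  97  94  98  98  97  94 251 251 236 189 206 216 138  45  48]
 [228 228 233 226 232 236 237 238 167  91  95  94 102 103  99  99  99 101 101  95  91  96 255 244 205 205  72  32  44  54  57]
 [227 233 229 237 194  97  66 140 101  51  56  54  52  76  76  82  80  81  82  98 103  96 255 225  35  46  48  62  59  44  49]
 [231 228 237  27  18  24  22  15  11  15  12  21  28  26  17  26  20  25  21  17  26  19  25  19   7   7  16  60  56  41  52]
 [229 230 193   1  18  27  30  28  19  27  19  28  23  23  23  26  19  12  25  19  27  13  12  21  15  19  29  11  51  48  42]
 [231 238 136  26  22  21  34  25  17  22  12  28  23  16  24  16  17  16  25  29  23  21  15  31  28  23  24  27   0  59  55]]
```

The ring is centred at about (251,198.5) and the tip at about (250,201). Both match predictions, so the tip is over the spot. I advance.

play_rows(
  translation=[
    [-0.0002, -0.0005, 0.004],
    [0, 0, 0.0045],
    [0, 0, 0],
    [0, 0, 0],
  ],
  delta_rot=[
    [0, 0, 0],
    [0, 0, 0],
    [0, 0, 0],
    [0, 0, 0],
  ],
  grip=[-1, -1, -1, -1],
)

```text
clock: 24.2
tool_pos: [0.4229, -0.1919, 0.2076]
eef_rot: [0.159, 0.963, 0.141, 0.164]
contact_force: [0.8, -0.1, -1.4]
opening: 0.314
finger_force: 34.7
```

```bash
cat > t8.py <<'E'
from h import *
QPr=QF*R.from_euler('z',-40,degrees=True);o=[];f=[]
for i in range(4):
    s=r.get_state();p=s["tool_pos"];q=R.from_quat(s["eef_rot"]);o.append(FR.inv().apply(p+q.apply([0,0,.1308])-REST-[0,0,.075])*1e3);f.append(FR.inv().apply(s["contact_force"]))
    if i<3:r.snapshot("wrist")
print("clk",s["clock"],"tip",np.mean(o,0).round(2),np.std(o,0).round(2),"F",np.mean(f,0).round(2),"sd",np.std(f,0).round(2),"rot",(QPr.inv()*q).as_rotvec(degrees=True).round(2))
E
python3 t8.py
```

```text
clk 24.35 tip [-0.91 28.46 16.  ] [0.01 0.05 0.04] F [-0.04  0.05 -1.26] sd [0.32 0.34 0.37] rot [-0.03  0.06 -0.01]
```

play_rows(
  translation=[
    [0, 0, 0.001],
    [0, 0, 0.001],
    [0, 0, 0],
    [0, 0, 0],
  ],
  delta_rot=[
    [0, 0, 0],
    [0, 0, 0],
    [0, 0, 0],
    [0, 0, 0],
  ],
  grip=[-1, -1, -1, -1],
)

```text
clock: 24.85
tool_pos: [0.4236, -0.1916, 0.2059]
eef_rot: [0.159, 0.963, 0.141, 0.164]
contact_force: [-0.2, -0.3, -1.2]
opening: 0.314
finger_force: 34.7
```

```bash
python3 t8.py
```

```text
clk 25.0 tip [-0.93 28.38 14.01] [0.02 0.02 0.  ] F [-0.84 -0.23 -1.17] sd [0.3  0.16 0.53] rot [-0.03  0.07 -0.01]
```

play_rows(
  translation=[
    [0, 0, 0.001],
    [0, 0, 0.001],
    [0, 0, 0],
    [0, 0, 0],
  ],
  delta_rot=[
    [0, 0, 0],
    [0, 0, 0],
    [0, 0, 0],
    [0, 0, 0],
  ],
  grip=[-1, -1, -1, -1],
)

```text
clock: 25.5
tool_pos: [0.4244, -0.1912, 0.2041]
eef_rot: [0.159, 0.963, 0.141, 0.164]
contact_force: [-1.4, -0.3, -0.0]
opening: 0.315
finger_force: 34.7
```

```bash
python3 t8.py
```

```text
clk 25.65 tip [-0.92 28.38 12.04] [0.01 0.02 0.01] F [-0.76  0.33  1.09] sd [0.43 0.38 0.36] rot [-0.03  0.07 -0.02]
```

play_rows(
  translation=[
    [0, 0, 0.001],
    [0, 0, 0.001],
    [0, 0, 0],
    [0, 0, 0],
    [0, 0, 0],
  ],
  delta_rot=[
    [0, 0, 0],
    [0, 0, 0],
    [0, 0, 0],
    [0, 0, 0],
    [0, 0, 0],
  ],
  grip=[-1, -1, -1, -1, -1],
)

```text
clock: 26.28
tool_pos: [0.4251, -0.1907, 0.2023]
eef_rot: [0.159, 0.963, 0.141, 0.164]
contact_force: [-1.5, -1.8, 1.9]
opening: 0.315
finger_force: 34.7
```

```bash
python3 t8.py; python3 t8.py; python3 t7.py; python3 - <<'E'
from h import *
r.snapshot("top");r.snapshot("scene")
for c in("top","scene"):
    for t in("loupe","bottle","bored_bar"):print(c,t,[(np.round(d["point"],3).tolist(),round(d["confidence"],2)) for d in r.look_for(c,t)][:1])
E
```

```text
clk 26.425 tip [-0.91 28.38 10.03] [0.01 0.02 0.01] F [-0.84  0.04  2.24] sd [0.58 0.57 0.35] rot [-0.03  0.07 -0.02]
clk 26.575 tip [-0.93 28.38 10.02] [0.01 0.02 0.01] F [-0.7  -0.31  2.14] sd [0.55 0.43 0.34] rot [-0.03  0.07 -0.01]
spot [[250.90222922 205.23539611]] tip [[251.10527191 203.07190935]] barrel end [[251.12701438 209.1895634 ]]
251 203
[[105  65  75  72 152 153 153 159 166  70  95 137 161 153 151 154 152 152 144 120  95  94  89  84  62 134 217 207 205 211 202]
 [105  95  67  68 151 153 149 158 164  99 134 160 153 147 144 147 149 148 155 153 135  89  96  93  91  82  80 220 207 204 202]
 [105  99 110  60 140 155 150 154 148 118 158 156 153 144 229 172 144 229 182 149 144 189  92 102  91  89  79  17 219 205 198]
 [107 103 107 105  68 126 156 130  96 153 156 149 150 150 143 131 230 227 171 224 240 232 207 105  99  95  92 108  22 219 202]
 [100 105 103 107 107  81  80  97 149 156 152 149 151 153 150 141 232 223 224 228 224 225 235 218 125 100  90  92  82  30 177]
 [104 103 105 107 104 106  89 145 156 152 151 149 152 150 150 152 223 222 226 225 225 229 229 233 224 148 103  
[... 2097 characters left out ...]
  53  84  83  82  81  82  83  99 100  95 255 255 255 255 249 210 218 122  33]
 [231 229 245  20  10  21  26  15  29  21  21  24  20  16  17  20  20  22   1  26  23  20  18  21  12   1   1  31  44  51  51]
 [230 232 197  10  12  16  32  23   8  26  26  21  24  25  33  18  20  18  16  27   9  22  24  28  32  23  22  24  59  47  58]
 [235 243 138  24  22  30  24  24  21  25  18  27  24  31  18  30  19  24  23  31  23  13  21  34  20  36  23  14   6  45  43]]
top loupe [([0.425, -0.017, 0.024], 0.57)]
top bottle [([0.424, -0.02, 0.022], 0.71)]
top bored_bar [([0.458, 0.087, 0.012], 0.64)]
scene loupe [([0.424, -0.028, 0.029], 0.63)]
scene bottle []
scene bored_bar [([0.457, 0.089, 0.015], 0.69)]
```

The force rose 3.4 N, so the plunger is about 3.9 mm in. The tip is at the ring's centre, the probe is square to the face within 0.1°, and everything is settled. I hand in.

```bash
python3 -c "
from plant import r
print(r.finish_job())"
```

```text
the job is handed in; nothing more can be done
None
```

I handed the job in at about 27 s, but got no verdict back: the bar lies ring up against both pins, and the probe is held square on the spot with the plunger about 3.9 mm in (estimated from the wrist force).

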